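# Tidy the paints into trays and carousel

## Task

Turn the paint carousel by its top knob until its empty bay is lined up with the pointer tab on its base, and only then stand the loose dropper bottle in the middle of that bay, leaving the bay lined up. Stand the two loose squat jars in the two-compartment tray, one in the middle of each compartment, and lay the filling knife flat and lengthwise in the middle of the longer, undivided tray. Do not tip over any of the paints, and leave the white model where it stands.

Things in the scene. Friction and masses are not known exactly. Their poses are not given: they have to be found in the camera images.
- jar_a: A squat screw-lid paint jar, loose and upright, grey body with a white lid: 44 mm diameter, 50 mm tall (lid 41 mm diameter over the top 12 mm), about 90 g. Origin: centre of its underside, z up along its axis. Either jar may go in either compartment.
- jar_b: A squat screw-lid paint jar, loose and upright, grey body with a white lid: 44 mm diameter, 50 mm tall (lid 41 mm diameter over the top 12 mm), about 90 g. Origin: centre of its underside, z up along its axis. The same kind as jar_a.
- bottle: The loose dropper bottle, upright: white cylinder 28 mm diameter up to 56 mm height, then a shoulder and a narrow tapered black cap, 80 mm tall in all, about 45 g. Origin: centre of its underside, z up along its axis.
- knife: Filling knife, loose, lying flat, 160 mm long: wooden handle 24 mm wide, 20 mm high (local x -80 to +15 mm), steel blade 40 mm wide, 4 mm thick, 8 to 12 mm above its support (x +15 to +80). Origin: mid length and width, at the handle's underside; x towards the blade, z up. Mass centre at x = -7 mm; grip the handle across at x = -15 mm. 80 g. Either end may lead in the tray.
- jar_tray: The shorter blue tray, fixed to the table, two compartments: outside 95 mm (x) by 180 mm (y), walls 4 mm thick and 20 mm high, floor 4 mm thick, one 4 mm wall across the middle at y = 0, as high as the others. Compartment centres at x = 0, y = +45 and -45 mm. Origin: centre of its underside, on the table, y along its length.
- tool_tray: The longer blue tray, fixed to the table, undivided and very shallow: outside 95 mm (x) by 210 mm (y), walls 4 mm thick and 12 mm high, floor 4 mm thick. Origin: centre of its underside, on the table, y along its length.
- carousel (a joint): Turn (rad) of the round grey carousel (260 mm diameter; low walls to 48 mm and fixed pots to 70 mm above the table fill three of four bays). 0: the empty bay is at the dark tab sticking 40 mm out of the fixed base, roughly towards the robot; positive: anticlockwise from above. Starts at 0.6 to 1.3, range 3.1 either way, friction 0.05 N m, stays where left.
- carousel_bay (a point): Middle of the empty bay's floor, 90 mm from the carousel's axis, 24 mm above the table; turns with the carousel. Its x axis points to the carousel's axis, z up. The bay's side walls are about 60 mm away. Fingers have most room when they close across the bay (along y of this point), clear of the knob.
- carousel_knob (a point): Middle of the knob on top of the carousel, on its axis, 116 mm above the table: a dark wooden bar 50 mm long (along x of this point), 16 mm wide (y) and 28 mm high (102 to 130 mm above the table), on a 24 mm post. The bar lies in line with the middle of the empty bay, which is on its -x side.
- model: The white model, loose, 164 mm long (x), 62 mm wide and 70 mm high, with one red end, about 0.35 kg. Not to be moved. Origin: underside, middle of its white base, z up.
Mind the look-alikes: they are no part of the job. Leave any pink or yellow look-alike of the bottle alone.

How it is judged:
On the way, in this order (a step that is already met when the one before it is completed fails the run):
1. the empty bay is turned to the pointer tab (within 0.17 rad) while the bottle is not yet at the bay (value of joint carousel between -0.17 and 0.17 rad and horizontal distance between bottle and carousel_bay above 0.06 m), for 0.2 s.
2. the bottle stands upright in the middle of the lined-up bay (value of joint carousel between -0.17 and 0.17 rad and horizontal distance between bottle and carousel_bay below 0.03 m and z of bottle in the frame of carousel_bay between -0.006 and 0.008 m and angle between bottle's own z axis and vertical below 0.15 rad), for 0.2 s.
At the end, for the whole second after the job is handed in: Empty bay within 0.17 rad of the tab, bottle upright on its floor within 30 mm of its middle; a jar upright on each jar-tray compartment's floor, centred within 25 mm; knife flat in the long tray, centred within 27 mm each way, along it within 0.25 rad; all at rest (all of step 2 and ((x of jar_a in the frame of jar_tray between -0.025 and 0.025 m and y of jar_a in the frame of jar_tray between 0.018 and 0.07 m and z of jar_a in the frame of jar_tray between -0.002 and 0.01 m and angle between each of jar_a, jar_b's own z axis and vertical below 0.15 rad and x of jar_b in the frame of jar_tray between -0.025 and 0.025 m and y of jar_b in the frame of jar_tray between -0.07 and -0.018 m and z of jar_b in the frame of jar_tray between -0.002 and 0.01 m) or (x of jar_a in the frame of jar_tray between -0.025 and 0.025 m and y of jar_a in the frame of jar_tray between -0.07 and -0.018 m and z of jar_a in the frame of jar_tray between -0.002 and 0.01 m and angle between each of jar_a, jar_b's own z axis and vertical below 0.15 rad and x of jar_b in the frame of jar_tray between -0.025 and 0.025 m and y of jar_b in the frame of jar_tray between 0.018 and 0.07 m and z of jar_b in the frame of jar_tray between -0.002 and 0.01 m)) and x of knife in the frame of tool_tray between -0.027 and 0.027 m and y of knife in the frame of tool_tray between -0.027 and 0.027 m and z of knife in the frame of tool_tray between -0.002 and 0.009 m and angle between the x axis of knife and the y axis of tool_tray, either way round below 0.25 rad and angle between knife's own z axis and vertical below 0.12 rad and linear speed of each of jar_a, jar_b, knife, bottle below 0.03 m/s); the robot touches nothing.
It fails at once if a jar or the bottle is tipped over (beyond 0.7 rad) (angle between any of jar_a, jar_b, bottle's own z axis and vertical above 0.7 rad).
It fails at once if the white model is moved (more than 20 mm) (distance of model from where it was at the start of the episode above 0.02 m).
It also fails if it takes over 128 s, if anything falls off the work surface, if the arm or the gripper's body presses on something with over 40 N, if the wrist force passes 120 N, or if a joint passes its speed limit or range.

## Robot

A 7-joint arm with a two-finger parallel gripper is mounted at the origin on the work surface. World frame = base frame: x ahead of the robot, y to its left, z up, the work surface at z = 0. Lengths are in m, angles in rad, forces in N, time in s.
With the tool pointing down it reaches from about 0.425 to 0.925 m from the base axis. Payload 6.8 kg.
Tool frame: the origin (TCP) lies at the very end of the fingers, on their centre line; the grasp point (between the pads) lies 19 mm behind it; z points along the fingers, x is the direction in which the jaws open and shut, and the axes are right-handed (so a half turn about z gives the same grasp; the last joint's range is limited). The gripper opens to 85 mm and grips with 20 to 120 N. Pads are 22 mm wide; open, the fingers measure 114 mm over their backs; the gripper's body (76 mm by 85 mm) begins 54 mm behind the grasp point. The pads swing forward as they close: fully open they stand 13 mm farther back than shut.
Start: joints at [-1.333, 0.477, 0.022, 1.555, -0.011, 1.109, -0.083], TCP at [0.229, 0.635, 0.231] pointing down, gripper open.
Joint ranges: [-2.96, 2.96], [-0.34, 2.1], [-1.41, 1.46], [0.24, 2.44], [-1.37, 4.51], [0.17, 1.92], [-2.96, 2.96]. Speed limits (rad/s): [2.39, 2.39, 3.14, 3.14, 3.14, 3.14, 3.14].

## Interface

Orientations are given as a unit quaternion [w, x, y, z].
In Python, from station import get_obs, read_camera, calibration, hand_in, recognise, outline_of, place_of gives the robot as it stands.
- The arm moves only by the tool move_arm, never from a script. Its argument "steps" is a list of rows, each an object with "fingers": the finger opening in mm, from 0 to 85.4; "translation": the shift along the world's x, y, z in mm, a list of three; "turn": the turn about the world's z in rad. In form: [{"fingers": fingers, "translation": [dx, dy, dz], "turn": turn}, ...]. A call has 1 to 10 rows; each row shifts and turns the commanded pose from where the row before left it; what a row does not reach is not made up. A row lasts 1/8 s, in which the tool goes at most 62.5 mm and 10.7 degrees, less where a joint would pass 70% of its speed; a pose out of reach is approached as far as the arm can. A call with a gripper value outside its range is refused whole. The fingers move at their own pace and stop on an object; "newtons" is the grip in N (left out, the last holds). Time passes only in rows, so rows that do not move let the fingers close. It gives the time, the measured TCP pose, the force and the opening at its end, in the units of the state.
- get_obs(): the state, without advancing time (a new reading comes with each control period).
- read_camera(name): name is "scene" or "top"; returns the picture (480x640x3 uint8, blue, green, red); there is no depth.
- calibration(name): a dict with "camera_matrix" (3x3 intrinsics, pixels), "rvec" (rotation vector, rad) and "tvec" (3), from world to camera coordinates, as OpenCV has them. Camera axes: x right, y down, z forward; pixel columns grow to the right and rows downward; lengths in m; the calibration is good to about 2 mm. A picture is of the moment at which its call begins. calibration takes no time and is no camera call.
- hand_in(): hands the job in, once; it reports no verdict.
Trained networks look in the newest picture that a camera, given by its name, has taken for a name from the list of things; names that differ only in an ending like _2 or _b are one class to them, and where a whole thing is asked for, a point or a joint stands for the part that bears it (a point fixed in the world has none). Each returns a list of dicts, best first, with "conf" (0 to 1); they miss things now and then, are a little off and sometimes report something else, mostly with a low value. They report only what shows in the picture. A call takes as long as a camera call. They do not tell look-alikes from the thing itself.
- recognise(camera, name): "xy" ([column, row] in pixels, amid what is visible of it).
- outline_of(camera, name): "mask" (480x640 bool, what is visible of it) and "xy" ([column, row] in pixels, amid what is visible of it).
- place_of(camera, name): "xy" ([column, row] in pixels: a listed point, or the origin of a listed thing).
The state is a dict: "t": time; "q": joint angles; "joint_vel": joint speeds; "joint_torque": joint torques, N m; "eef_pos": TCP position; "tool_rot": TCP orientation; "contact_force": force on the tool from outside, world axes, zero at the start; "torque": the same for the moment, N m; "gripper_width": opening from 0.0 (shut) to 1.0 (fully open).
Only numpy, scipy, OpenCV 4.12 (cv2) and the standard library are available. Lean on these libraries where they do the work, as an engineer would, in place of code of your own. Each camera call takes 0.05 s, during which the arm holds its last target.

## Working session

There is one attempt and no reset: what is moved stays moved. The work goes in short steps, Python scripts to look and compute and a tool call to move; the robot and the scene stay as the last step left them, time stands still between calls to the robot, and variables do not carry over. Pictures are saved under pics/ and viewed, and the job is handed in when it is done.

Besides the shell and the picture viewer there is one more tool, called as name(argument=value, ...), one argument or row to a line, values as JSON. move_arm: Moves the arm, as the interface text tells. Its arguments: {"type":"object","properties":{"steps":{"type":"array"},"newtons":{"type":"number"}},"required":["steps"]}

```bash
ls; mkdir -p pics
cat > h.py <<'E'
import numpy as np, cv2
from station import *
def cal(n):
    c=calibration(n);K=np.array(c["camera_matrix"],float);R,_=cv2.Rodrigues(np.array(c["rvec"],float));t=np.array(c["tvec"],float).reshape(3);return K,R,t
def back(n,xy,z):
    K,R,t=cal(n);d=R.T@np.linalg.inv(K)@np.array([xy[0],xy[1],1.]);o=-R.T@t
    return (o+d*(z-o[2])/d[2])
def proj(n,P):
    K,R,t=cal(n);p=K@(R@np.array(P,float)+t);return p[:2]/p[2]
E
python3 - <<'E'
from h import *
for n in("top","scene"):
    cv2.imwrite(f"pics/{n}0.png",read_camera(n))
    K,R,t=cal(n);print(n,-R.T@t,K[0,0])
o=get_obs();print(o["t"],o["eef_pos"],o["tool_rot"],o["gripper_width"])
E
```

```text
pics
top [ 0.32882479 -0.02707939  1.08912407] 451.2559775847001
scene [1.30206939 0.43643076 0.64651425] 540.236049700754
0.1 [0.22861816 0.63452483 0.2304174 ] [ 5.35262073e-04  8.18201006e-01  5.74931649e-01 -6.52761157e-04] 0.9981469974647038
```

View pics/top0.png

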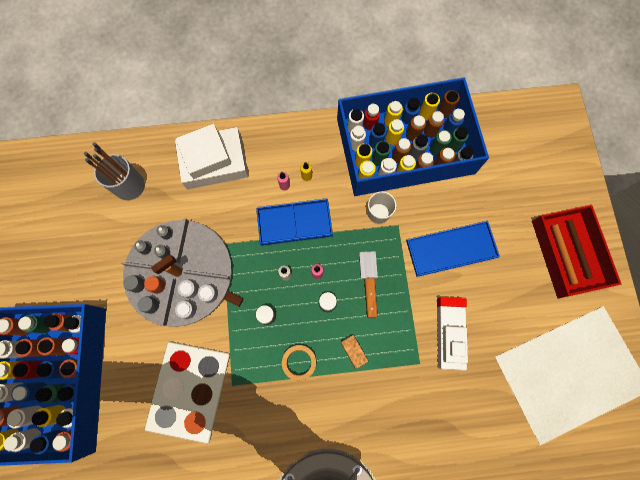

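View pics/scene0.png

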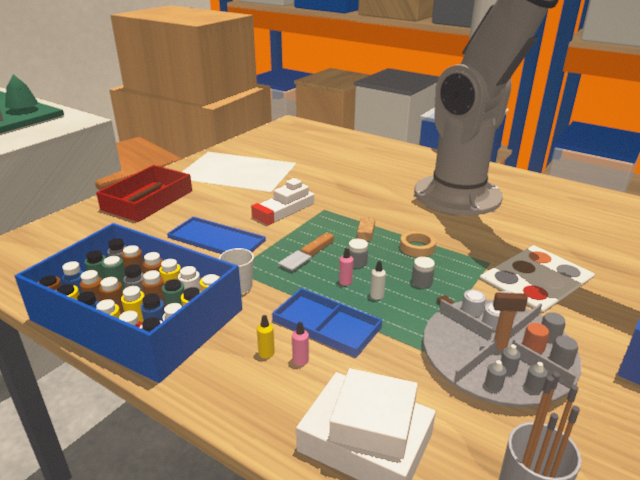

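Run:
```python
from h import *
H=dict(jar_a=0,bottle=0,knife=0,jar_tray=0,tool_tray=0,carousel_bay=.024,carousel_knob=.116,model=0)
for n in("top","scene"):
  read_camera(n)
  for k,z in H.items():
    for d in place_of(n,k)[:5]:
      if d["conf"]>.2: print(n,k,round(d["conf"],2),np.round(d["xy"],1),back(n,d["xy"],z)[:2].round(4))
# masks
for k,z in (("knife",.01),("jar_tray",.02),("tool_tray",.012),("carousel",.03),("model",.03)):
  for d in outline_of("top",k)[:2]:
    if d["conf"]<.3: continue
    m=d["mask"].astype(np.uint8);c,_=cv2.findContours(m,0,2);c=max(c,key=cv2.contourArea)[:,0,:]
    P=np.array([back("top",q,z)[:2] for q in c],np.float32)
    r=cv2.minAreaRect(P*1000);print(k,round(d["conf"],2),np.round(d["xy"]),np.round(r[0],1),np.round(r[1],1),r[2], 'box',cv2.boxPoints(r).round(0).tolist())
im=read_camera("top");c=im[200:340,110:260];cv2.imwrite("pics/car.png",cv2.resize(c,None,fx=4,fy=4,interpolation=2))
c=im[180:330,240:390];cv2.imwrite("pics/mat.png",cv2.resize(c,None,fx=4,fy=4,interpolation=2))
```

```text
top jar_a 0.85 [326.1 301.5] [ 0.4481 -0.0487]
top jar_a 0.71 [266.1 318.2] [0.4243 0.0981]
top bottle 0.67 [317.7 272.3] [ 0.5212 -0.0363]
top bottle 0.62 [287.8 278.3] [0.5145 0.0378]
top bottle 0.56 [307.9 180.5] [ 0.7617 -0.0369]
top knife 0.68 [368.3 282.2] [ 0.4834 -0.1561]
top jar_tray 0.87 [293.7 223.3] [0.6518 0.0103]
top tool_tray 0.92 [453.3 248.6] [ 0.5435 -0.3767]
top carousel_bay 0.91 [210.6 246.3] [0.609  0.2152]
top carousel_bay 0.48 [295.5 223.5] [0.6437 0.0051]
top carousel_knob 0.7 [163.8 263.6] [0.5571 0.2983]
top model 0.66 [449.1 335.3] [ 0.3366 -0.3295]
scene jar_a 0.89 [354.6 262.8] [ 0.4476 -0.0549]
scene jar_a 0.84 [418.5 281.7] [0.4335 0.0913]
scene jar_a 0.63 [283.1 208.2] [ 0.3329 -0.3397]
scene bottle 0.91 [266.7 346.9] [ 0.7632 -0.0431]
scene bottle 0.89 [373.5 293.6] [0.5221 0.0345]
scene bottle 0.83 [345.  282.2] [ 0.521  -0.0335]
scene bottle 0.69 [298.1 361. ] [0.7606 0.023 ]
scene knife 0.55 [308.3 254.3] [ 0.4765 -0.1579]
scene jar_tray 0.85 [324.1 316.2] [ 0.6368 -0.0074]
scene tool_tray 0.55 [216.5 234.6] [ 0.5284 -0.3861]
scene tool_tray 0.54 [
[... 442 characters left out ...]
 0.7 [295. 222.] [649.2   8.1] [104.7 180.7] 1.3848862648010254 box [[595.0, 97.0], [599.0, -83.0], [704.0, -81.0], [699.0, 100.0]]
tool_tray 0.63 [452. 250.] [ 542.8 -371. ] [ 98.1 214.2] 7.075223445892334 box [[481.0, -271.0], [507.0, -483.0], [605.0, -471.0], [578.0, -259.0]]
tool_tray 0.45 [327. 300.] [446.4 -53. ] [38.2 45.2] 83.6898193359375 box [[422.0, -70.0], [467.0, -74.0], [471.0, -37.0], [426.0, -32.0]]
carousel 0.93 [177. 274.] [554.4 295.7] [257. 256.] 51.4552001953125 box [[374.0, 275.0], [574.0, 115.0], [735.0, 317.0], [534.0, 476.0]]
model 0.91 [452. 332.] [ 343.4 -329.4] [ 67.5 161.7] 81.33678436279297 box [[258.0, -351.0], [418.0, -375.0], [428.0, -308.0], [269.0, -284.0]]
```

View pics/car.png

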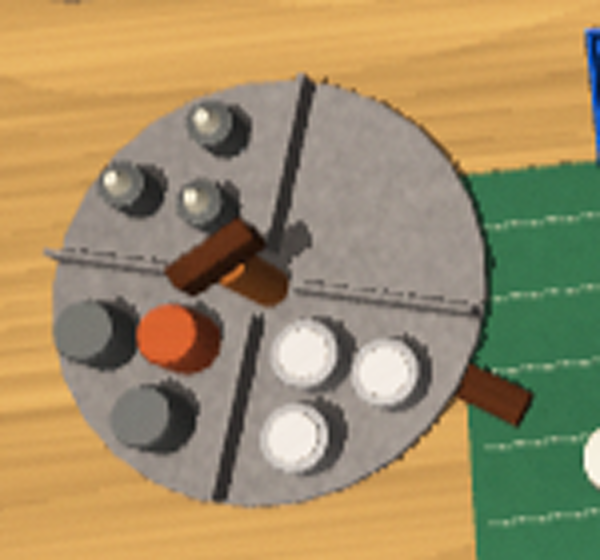

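View pics/mat.png

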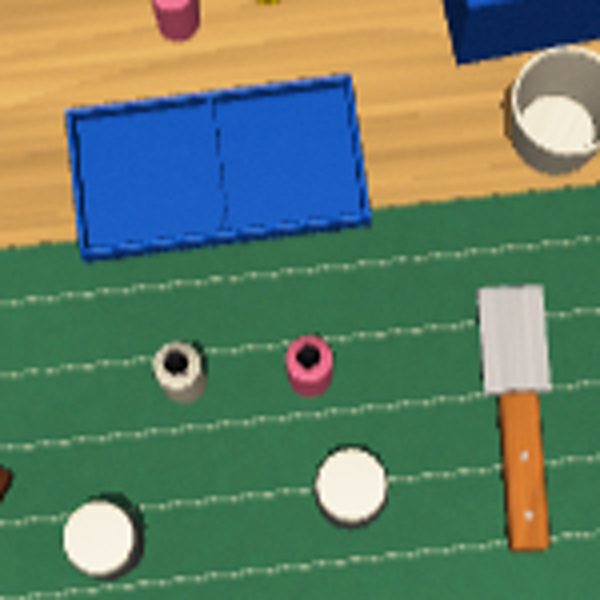

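Run:
```python
from h import *
b=lambda x,y,z:back("top",(x,y),z)[:2]
cr=lambda x,y,ox,oy,z:b(x/4+ox,y/4+oy,z).round(4)
for nm,x,y,z in(("jarL",102,538,.05),("jarR",351,484,.05),("bot",176,361,.08),("rimTL",67,112,.02),("rimTR",349,75,.02),("rimBR",371,212,.02),("rimBL",84,250,.02),
 ("bladeTL",479,290,.012),("bladeTR",542,286,.012),("bladeBL",487,393,.012),("bladeBR",550,388,.012),("hTL",500,394,.02),("hTR",539,392,.02),("hBL",510,550,.02),("hBR",549,548,.02)):
  print(nm,cr(x,y,240,180,z))
for nm,x,y,z in(("tabA",530,394,.012),("tabB",517,425,.012),("tabin1",470,368,.012),("tabin2",460,400,.012),("knobTop a",241,222,.13),("b",265,243,.13),("c",167,268,.13),("d",190,294,.13),("wallE",478,311,.048),("wallN",308,80,.048),("wallW",48,255,.048),("wallS",220,500,.048)):
  print(nm,cr(x,y,110,200,z))
im=read_camera("top");c=im[210:285,400:510];cv2.imwrite("pics/tt.png",cv2.resize(c,None,fx=6,fy=6,interpolation=2))
im=read_camera("scene");c=im[280:410,400:600];cv2.imwrite("pics/car2.png",cv2.resize(c,None,fx=4,fy=4,interpolation=2))
```

```text
jarL [0.4284 0.0931]
jarR [ 0.4433 -0.0516]
bot [0.5202 0.0399]
rimTL [0.6953 0.0971]
rimTR [ 0.7002 -0.0798]
rimBR [ 0.6107 -0.0832]
rimBL [0.6061 0.0935]
bladeTL [ 0.5566 -0.1436]
bladeTR [ 0.5549 -0.1822]
bladeBL [ 0.493  -0.1402]
bladeBR [ 0.4918 -0.1784]
hTL [ 0.4903 -0.147 ]
hTR [ 0.4889 -0.1704]
hBL [ 0.398  -0.1407]
hBR [ 0.3966 -0.1636]
tabA [0.4758 0.149 ]
tabB [0.4583 0.1579]
tabin1 [0.4953 0.1836]
tabin2 [0.4768 0.1906]
knobTop a [0.5702 0.2792]
b [0.5571 0.2666]
c [0.5491 0.3197]
d [0.5335 0.3077]
wallE [0.5225 0.1699]
wallN [0.6739 0.2627]
wallW [0.5834 0.4185]
wallS [0.4301 0.3223]
```

View pics/tt.png

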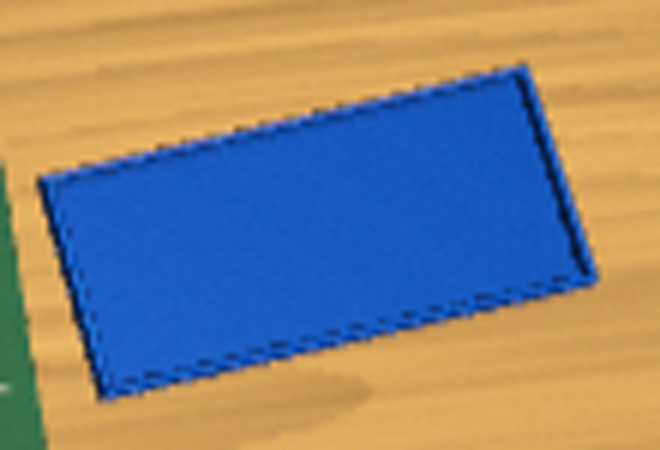

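View pics/car2.png

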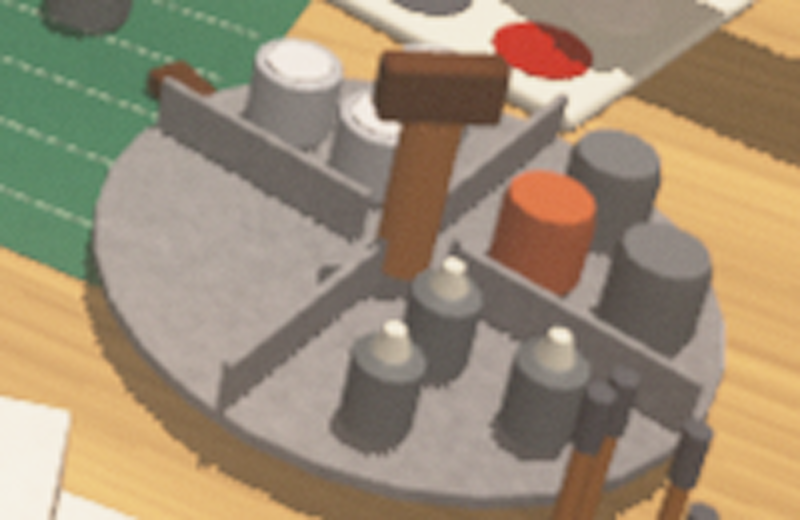

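move_arm(
  steps=[
    {"fingers":85,"translation":[32.4,-34.1,0],"turn":-0.068},
    {"fingers":70,"translation":[32.4,-34.1,0],"turn":-0.068},
    {"fingers":60,"translation":[32.4,-34.1,0],"turn":-0.068},
    {"fingers":60,"translation":[32.4,-34.1,0],"turn":-0.068},
    {"fingers":60,"translation":[32.4,-34.1,0],"turn":-0.068},
    {"fingers":60,"translation":[32.4,-34.1,0],"turn":-0.068},
    {"fingers":60,"translation":[32.4,-34.1,0],"turn":-0.068},
    {"fingers":60,"translation":[32.4,-34.1,0],"turn":-0.068},
    {"fingers":60,"translation":[32.4,-34.1,0],"turn":-0.068},
    {"fingers":60,"translation":[32.4,-34.1,0],"turn":-0.068},
  ],
  newtons=40,
)

```text
t: 2.65
eef_pos: [0.5537, 0.293, 0.2315]
tool_rot: [-0.0, 0.963, 0.268, 0.0]
contact_force: [-0.1, 0.5, 0.7]
gripper_width: 0.699
```

```bash
cat >> h.py <<'E'
def st():
    o=get_obs();w,x,y,z=o["tool_rot"];print("t",round(o["t"],2),"p",np.round(np.array(o["eef_pos"])*1000,1),"jawdeg",round(np.degrees(np.arctan2(2*(x*y+w*z),1-2*(y*y+z*z))),1),"q",np.round(o["q"],2),"F",np.round(o["contact_force"],1),"w",round(o["gripper_width"]*85.4,1))
E
python3 - <<'E'
from h import *
st();cv2.imwrite("pics/t1.png",read_camera("top")[180:360,60:300])
E
```

```text
t 2.65 p [553.7 293.  231.5] jawdeg 31.1 q [-0.81  0.4   0.29  1.69 -0.13  1.06  0.07] F [-0.1  0.5  0.7] w 59.7
```

View pics/t1.png

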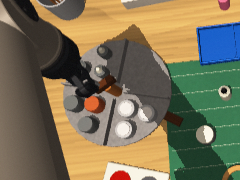

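move_arm(
  steps=[
    {"fingers":50,"translation":[-1,0,-35],"turn":0},
    {"fingers":50,"translation":[0,0,-35],"turn":0},
    {"fingers":50,"translation":[0,0,-35],"turn":0},
    {"fingers":50,"translation":[0,0,-21],"turn":0},
    {"fingers":50,"translation":[0,0,0],"turn":0},
    {"fingers":10,"translation":[0,0,0],"turn":0},
    {"fingers":10,"translation":[0,0,0],"turn":0},
    {"fingers":10,"translation":[0,0,0],"turn":0},
    {"fingers":10,"translation":[0,0,0],"turn":0},
  ],
)

```text
t: 3.82
eef_pos: [0.558, 0.2979, 0.1082]
tool_rot: [-0.002, 0.963, 0.269, 0.008]
contact_force: [15.8, 8.6, -10.5]
gripper_width: 0.18
```

Run:
```python
from h import *
st()
```

```text
t 3.83 p [558.  297.9 108.2] jawdeg 31.3 q [-0.78  0.54  0.26  1.79 -0.18  0.81  0.11] F [ 15.8   8.6 -10.5] w 15.3
```

move_arm(
  steps=[
    {"fingers":10,"translation":[3,2,0],"turn":0},
    {"fingers":10,"translation":[2,2,0],"turn":0},
    {"fingers":10,"translation":[0,0,0],"turn":0},
  ],
)

```text
t: 4.2
eef_pos: [0.558, 0.2979, 0.1081]
tool_rot: [-0.0, 0.963, 0.269, 0.001]
contact_force: [-1.5, -3.3, 10.5]
gripper_width: 0.177
```

Run:
```python
from h import *
st()
```

```text
t 4.2 p [558.  297.9 108.1] jawdeg 31.2 q [-0.78  0.55  0.26  1.78 -0.18  0.83  0.11] F [-1.5 -3.3 10.5] w 15.2
```

move_arm(
  steps=[
    {"fingers":10,"translation":[0,0,0],"turn":-0.1},
    {"fingers":10,"translation":[0,0,0],"turn":-0.1},
    {"fingers":10,"translation":[0,0,0],"turn":-0.1},
    {"fingers":10,"translation":[0,0,0],"turn":-0.1},
    {"fingers":10,"translation":[0,0,0],"turn":-0.1},
    {"fingers":10,"translation":[0,0,0],"turn":-0.1},
    {"fingers":10,"translation":[0,0,0],"turn":-0.1},
    {"fingers":10,"translation":[0,0,0],"turn":-0.1},
    {"fingers":10,"translation":[0,0,0],"turn":-0.1},
    {"fingers":10,"translation":[0,0,0],"turn":-0.1},
  ],
)

```text
t: 5.45
eef_pos: [0.5568, 0.2978, 0.1081]
tool_rot: [-0.001, 0.974, -0.227, -0.0]
contact_force: [-7.4, -3.9, 14.2]
gripper_width: 0.177
```

Run:
```python
from h import *
st()
im=read_camera("top");c=im[200:340,110:260];cv2.imwrite("pics/car3.png",cv2.resize(c,None,fx=4,fy=4,interpolation=2))
```

```text
t 5.45 p [556.8 297.8 108.1] jawdeg -26.3 q [-0.96  0.59  0.52  1.79 -0.37  0.85 -0.72] F [-7.4 -3.9 14.2] w 15.1
```

View pics/car3.png

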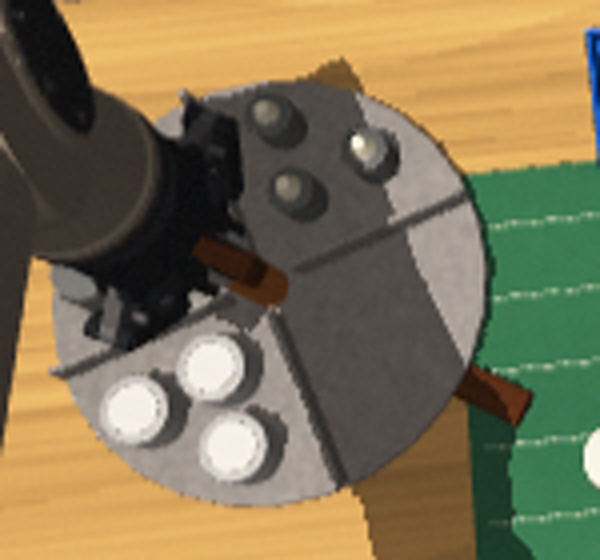

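move_arm(
  steps=[
    {"fingers":10,"translation":[0,0,0],"turn":-0.05},
    {"fingers":10,"translation":[0,0,0],"turn":-0.04},
    {"fingers":10,"translation":[0,0,0],"turn":0},
    {"fingers":30,"translation":[0,0,0],"turn":0},
    {"fingers":60,"translation":[0,0,0],"turn":0},
    {"fingers":60,"translation":[0,0,0],"turn":0},
    {"fingers":60,"translation":[0,0,40],"turn":0},
    {"fingers":60,"translation":[0,0,50],"turn":0},
    {"fingers":60,"translation":[-20,0,50],"turn":0},
  ],
)

```text
t: 6.62
eef_pos: [0.5375, 0.2976, 0.2467]
tool_rot: [0.0, 0.963, -0.27, 0.001]
contact_force: [0.1, 0.7, 1.3]
gripper_width: 0.709
```

Run:
```python
from h import *
st()
for n in("top","scene"):
  im=read_camera(n)
  if n=="top": cv2.imwrite("pics/car4.png",cv2.resize(im[200:340,110:260],None,fx=4,fy=4,interpolation=2))
  for k,z in (("carousel_bay",.024),("carousel_knob",.116)):
    for d in place_of(n,k)[:2]:
      print(n,k,round(d["conf"],2),np.round(d["xy"],1),back(n,d["xy"],z)[:2].round(4))
```

```text
t 6.62 p [537.5 297.6 246.7] jawdeg -31.3 q [-1.08  0.41  0.63  1.72 -0.27  1.09 -0.91] F [0.1 0.7 1.3] w 60.5
top carousel_bay 0.87 [213.4 287.8] [0.5071 0.2138]
top carousel_bay 0.67 [448.2 333.1] [ 0.3416 -0.3216]
top carousel_knob 0.69 [162.3 263.2] [0.5583 0.3015]
scene carousel_bay 0.73 [464.3 315.1] [0.5146 0.2194]
scene carousel_knob 0.65 [511.2 302.7] [0.558  0.3025]
scene carousel_knob 0.44 [465.4 313.2] [0.6255 0.2511]
```

View pics/car4.png

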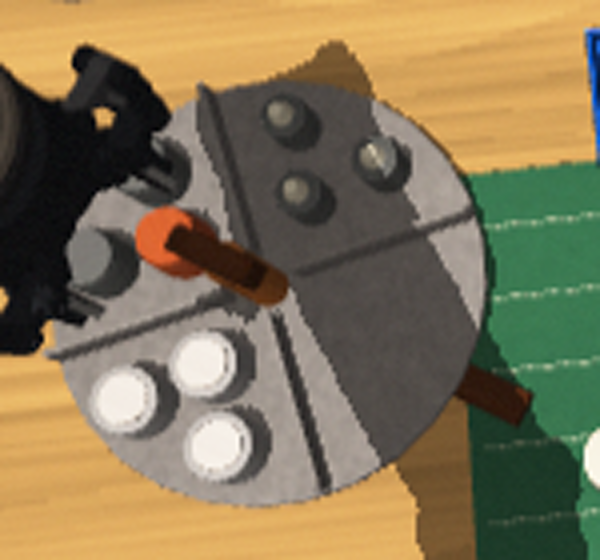

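Run:
```python
from h import *
cr=lambda x,y,ox,oy,z:back("top",(x/4+ox,y/4+oy),z)[:2]
E=cr(472,211,110,200,.048);W=cr(50,355,110,200,.048);N=cr(204,87,110,200,.048);S=cr(325,490,110,200,.048)
tab=(cr(530,394,110,200,.012)+cr(517,425,110,200,.012))/2
c=(E+W+N+S)/4;a=lambda v:np.degrees(np.arctan2(v[1],v[0]))
print(c,a(E-W),a(S-N),a(tab-c))
print("tool tray",[back("top",(x/6+400,y/6+210),.012)[:2].round(4).tolist() for x,y in((40,178),(525,66),(597,275),(102,398))])
```

```text
[0.55301295 0.2937539 ] -76.72091060062517 -165.9068379906919 -121.48997304143468
tool tray [[0.576, -0.2626], [0.6013, -0.4699], [0.5109, -0.4818], [0.4829, -0.2735]]
```

Run:
```python
from h import *
im=cv2.imread("pics/scene0.png");cv2.imwrite("pics/s1.png",cv2.resize(im[230:310,330:450],None,fx=6,fy=6,interpolation=2))
```

```text
(no output)
```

View pics/s1.png

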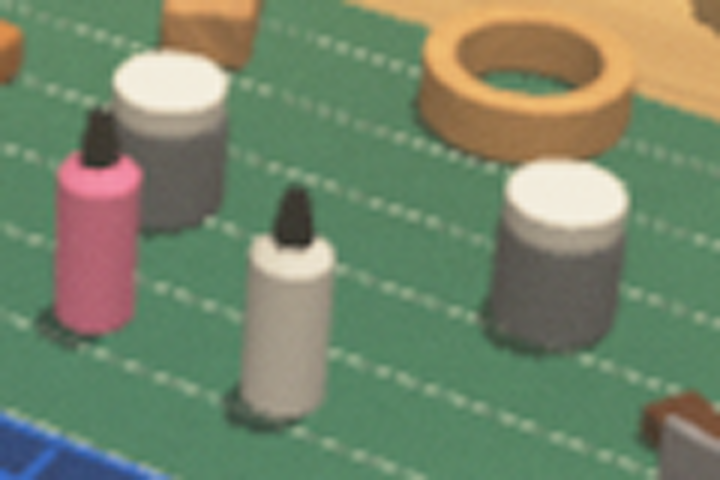

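Run:
```python
from h import *
for x,y,z in((296,188,.08),(171,82,.05),(566,194,.05)): print(back("scene",(x/6+330,y/6+230),z)[:2].round(4))
K=[cal(n) for n in("top","scene")]
for a,b in(((284,270.25),(379.3,261.2)),((265.5,314.5),(424.3,262.3)),((327.75,301),(358.5,243.7))):
  P=[k[0]@np.c_[k[1],k[2]] for k in K]
  X=cv2.triangulatePoints(P[0],P[1],np.array(a,float),np.array(b,float))[:,0];print((X[:3]/X[3]).round(4))
```

```text
[0.522  0.0424]
[ 0.4456 -0.0484]
[0.4324 0.0985]
[0.5201 0.0407 0.0787]
[0.428  0.0952 0.0465]
[ 0.4431 -0.0507  0.048 ]
```

move_arm(
  steps=[
    {"fingers":60,"translation":[-4,-45,0],"turn":0},
    {"fingers":60,"translation":[-4,-55,0],"turn":0},
    {"fingers":60,"translation":[-4,-55,-22],"turn":0},
    {"fingers":60,"translation":[-4,-55,-22],"turn":0},
    {"fingers":60,"translation":[0,-46,-22],"turn":0},
    {"fingers":60,"translation":[0,0,-40],"turn":0},
    {"fingers":60,"translation":[0,0,-40],"turn":0},
    {"fingers":60,"translation":[0,0,0],"turn":0},
  ],
)

```text
t: 7.92
eef_pos: [0.5178, 0.0411, 0.0961]
tool_rot: [0.002, 0.963, -0.27, -0.003]
contact_force: [-0.5, 0.1, 0.3]
gripper_width: 0.703
```

Run:
```python
from h import *
st()
im=read_camera("scene");cv2.imwrite("pics/s2.png",cv2.resize(im[180:320,300:460],None,fx=4,fy=4,interpolation=2))
```

```text
t 7.92 p [517.8  41.1  96.1] jawdeg -31.3 q [-0.68  0.47  0.6   2.07 -0.39  0.73 -0.37] F [-0.5  0.1  0.3] w 60.0
```

View pics/s2.png

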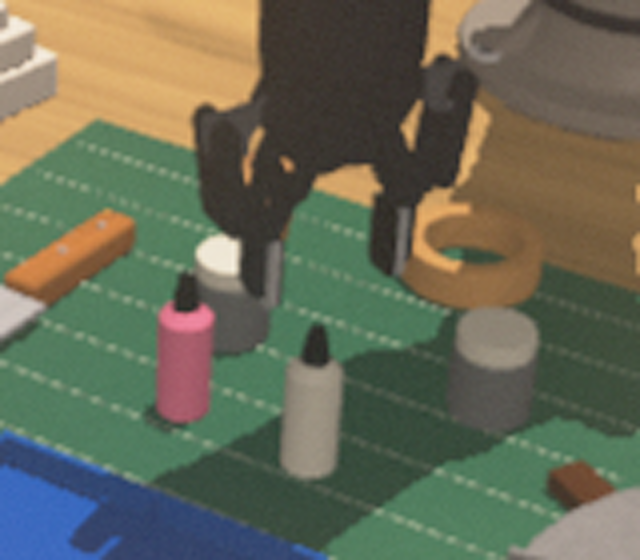

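move_arm(
  steps=[
    {"fingers":60,"translation":[3,0,-25],"turn":0},
    {"fingers":60,"translation":[0,0,-25],"turn":0},
    {"fingers":60,"translation":[0,0,-20],"turn":0},
    {"fingers":60,"translation":[0,0,0],"turn":0},
    {"fingers":20,"translation":[0,0,0],"turn":0},
    {"fingers":20,"translation":[0,0,0],"turn":0},
    {"fingers":20,"translation":[0,0,0],"turn":0},
    {"fingers":20,"translation":[0,0,0],"turn":0},
  ],
  newtons=25,
)

```text
t: 8.98
eef_pos: [0.5248, 0.0423, 0.0307]
tool_rot: [-0.001, 0.963, -0.269, 0.001]
contact_force: [-1.7, 0.4, 7.5]
gripper_width: 0.316
```

Run:
```python
from h import *
st()
im=read_camera("scene");cv2.imwrite("pics/s3.png",cv2.resize(im[180:320,300:460],None,fx=4,fy=4,interpolation=2))
```

```text
t 8.97 p [524.8  42.3  30.7] jawdeg -31.2 q [-0.59  0.58  0.51  2.08 -0.5   0.59 -0.28] F [-1.7  0.4  7.5] w 27.0
```

View pics/s3.png

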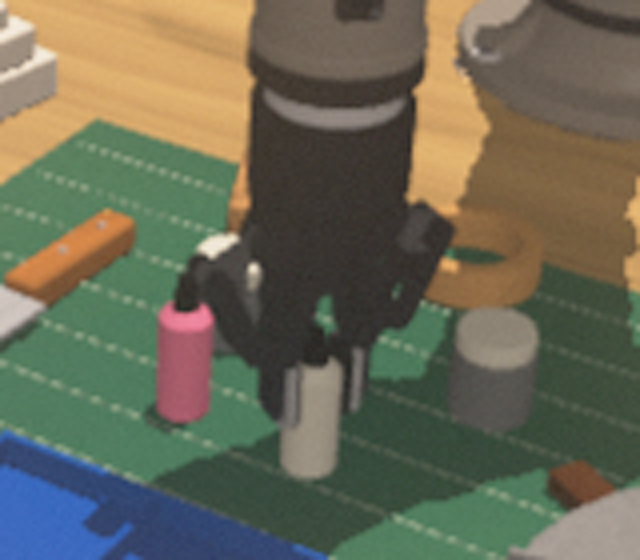

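move_arm(
  steps=[
    {"fingers":20,"translation":[0,0,20],"turn":0},
    {"fingers":20,"translation":[0,0,40],"turn":0},
    {"fingers":20,"translation":[0,10,50],"turn":0},
    {"fingers":20,"translation":[-5,43,10],"turn":0},
    {"fingers":20,"translation":[-5,45,0],"turn":0},
    {"fingers":20,"translation":[-5,45,0],"turn":0},
    {"fingers":20,"translation":[0,35,0],"turn":0},
    {"fingers":20,"translation":[0,0,0],"turn":0},
    {"fingers":20,"translation":[0,0,0],"turn":0},
  ],
)

```text
t: 10.15
eef_pos: [0.5088, 0.2193, 0.1496]
tool_rot: [0.0, 0.963, -0.269, 0.0]
contact_force: [0.2, -0.3, -1.1]
gripper_width: 0.311
```

Run:
```python
from h import *
st()
im=read_camera("scene");cv2.imwrite("pics/s4.png",cv2.resize(im[200:410,380:600],None,fx=3,fy=3,interpolation=2))
im=read_camera("top");cv2.imwrite("pics/t4.png",cv2.resize(im[200:340,110:260],None,fx=4,fy=4,interpolation=2))
```

```text
t 10.15 p [508.8 219.3 149.6] jawdeg -31.3 q [-1.02  0.44  0.64  1.96 -0.34  0.86 -0.74] F [ 0.2 -0.3 -1.1] w 26.5
```

View pics/s4.png

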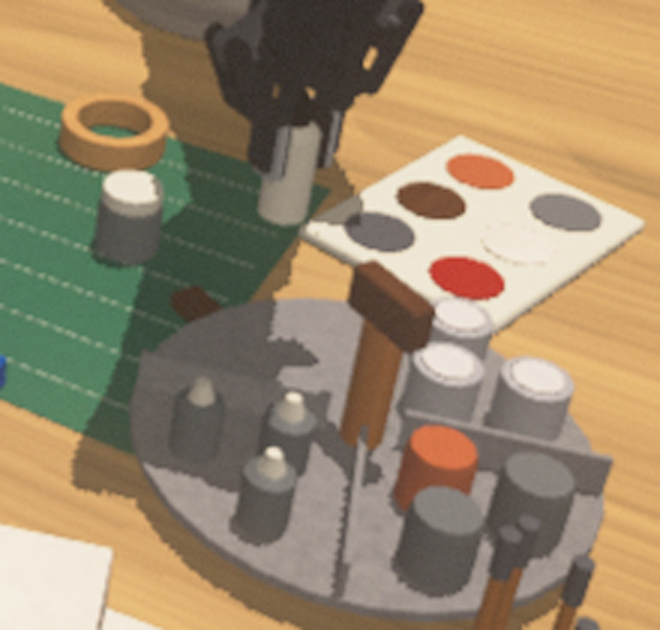

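View pics/t4.png

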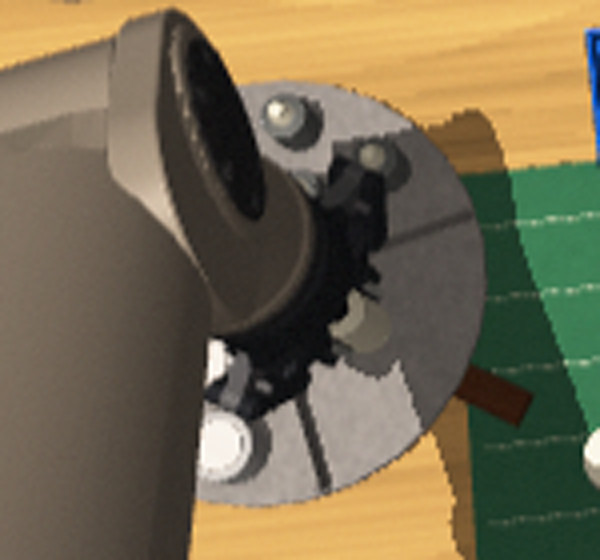

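move_arm(
  steps=[
    {"fingers":20,"translation":[1,1,-30],"turn":0},
    {"fingers":20,"translation":[0,0,-30],"turn":0},
    {"fingers":20,"translation":[0,0,-20],"turn":0},
    {"fingers":20,"translation":[0,0,-12],"turn":0},
    {"fingers":20,"translation":[0,0,-2],"turn":0},
    {"fingers":20,"translation":[0,0,0],"turn":0},
  ],
)

```text
t: 11.0
eef_pos: [0.5103, 0.2211, 0.0559]
tool_rot: [-0.0, 0.963, -0.269, 0.0]
contact_force: [0.4, -0.5, -0.3]
gripper_width: 0.315
```

Run:
```python
from h import *
st()
im=read_camera("scene");cv2.imwrite("pics/s5.png",cv2.resize(im[200:410,380:600],None,fx=3,fy=3,interpolation=2))
```

```text
t 11.0 p [510.3 221.1  55.9] jawdeg -31.2 q [-0.93  0.58  0.54  2.01 -0.46  0.68 -0.64] F [ 0.4 -0.5 -0.3] w 26.9
```

View pics/s5.png

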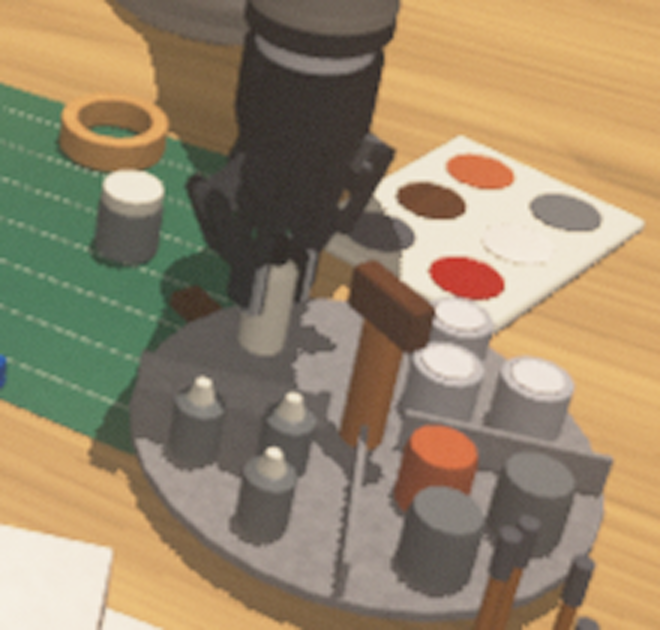

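move_arm(
  steps=[
    {"fingers":20,"translation":[0,0,-1],"turn":0},
    {"fingers":20,"translation":[0,0,-1],"turn":0},
    {"fingers":20,"translation":[0,0,0],"turn":0},
  ],
)

```text
t: 11.42
eef_pos: [0.5109, 0.2212, 0.0546]
tool_rot: [-0.001, 0.963, -0.269, 0.001]
contact_force: [-1.4, -1.2, 8.7]
gripper_width: 0.312
```

Run:
```python
from h import *
st()
```

```text
t 11.43 p [510.9 221.2  54.6] jawdeg -31.2 q [-0.93  0.58  0.54  2.01 -0.46  0.68 -0.64] F [-1.4 -1.2  8.7] w 26.6
```

Contact at the expected height; release and rise.

move_arm(
  steps=[
    {"fingers":30,"translation":[0,0,0],"turn":0},
    {"fingers":42,"translation":[0,0,0],"turn":0},
    {"fingers":50,"translation":[0,0,0],"turn":0},
    {"fingers":50,"translation":[0,0,0],"turn":0},
    {"fingers":50,"translation":[0,0,25],"turn":0},
    {"fingers":50,"translation":[0,0,45],"turn":0},
    {"fingers":70,"translation":[0,0,55],"turn":0},
    {"fingers":80,"translation":[-10,-40,10],"turn":0},
    {"fingers":80,"translation":[-15,-40,0],"turn":0},
  ],
)

```text
t: 12.55
eef_pos: [0.4855, 0.1405, 0.1896]
tool_rot: [-0.001, 0.963, -0.269, 0.001]
contact_force: [0.8, -0.6, 0.3]
gripper_width: 0.935
```

Run:
```python
from h import *
st()
im=read_camera("scene");cv2.imwrite("pics/s6.png",cv2.resize(im[200:410,380:600],None,fx=3,fy=3,interpolation=2))
im=read_camera("top");cv2.imwrite("pics/t6.png",cv2.resize(im[200:340,110:310],None,fx=4,fy=4,interpolation=2))
```

```text
t 12.55 p [485.5 140.5 189.6] jawdeg -31.2 q [-1.    0.29  0.72  2.04 -0.25  0.89 -0.69] F [ 0.8 -0.6  0.3] w 79.8
```

View pics/s6.png

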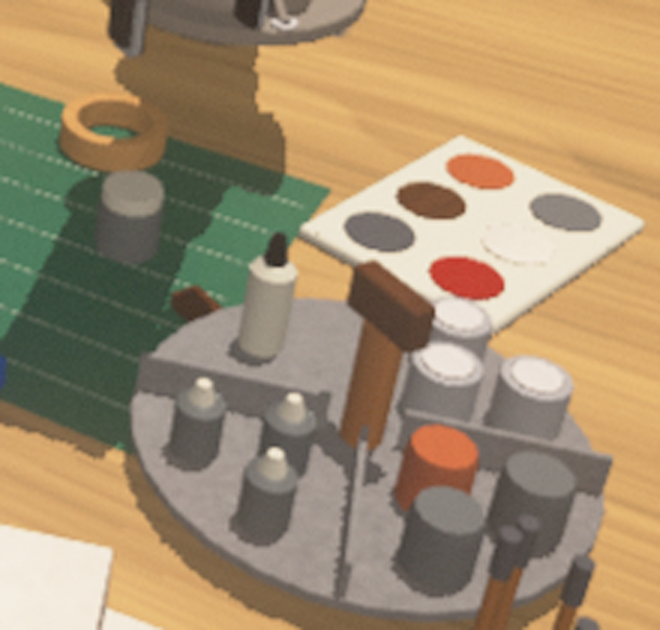

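View pics/t6.png

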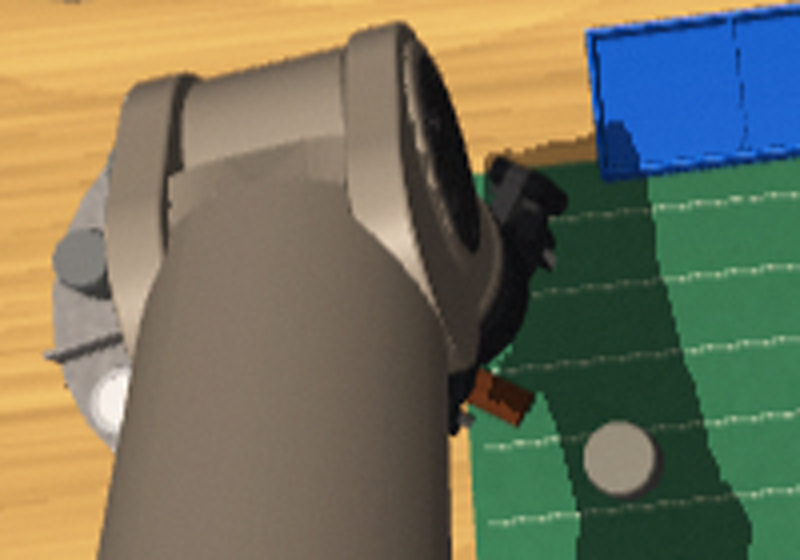

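move_arm(
  steps=[
    {"fingers":80,"translation":[-28,-22,0],"turn":0},
    {"fingers":80,"translation":[-28,-22,0],"turn":0},
    {"fingers":80,"translation":[0,0,-40],"turn":0},
    {"fingers":80,"translation":[0,0,-40],"turn":0},
    {"fingers":80,"translation":[0,0,-20],"turn":0},
    {"fingers":80,"translation":[0,0,0],"turn":0},
  ],
)

```text
t: 13.4
eef_pos: [0.4279, 0.0967, 0.0872]
tool_rot: [0.001, 0.963, -0.269, -0.001]
contact_force: [-0.2, -0.6, -0.0]
gripper_width: 0.935
```

Run:
```python
from h import *
st()
im=read_camera("scene");cv2.imwrite("pics/s7.png",cv2.resize(im[160:320,330:490],None,fx=4,fy=4,interpolation=2))
```

```text
t 13.4 p [427.9  96.7  87.2] jawdeg -31.2 q [-0.91  0.37  0.65  2.26 -0.38  0.62 -0.52] F [-0.2 -0.6 -0. ] w 79.9
```

View pics/s7.png

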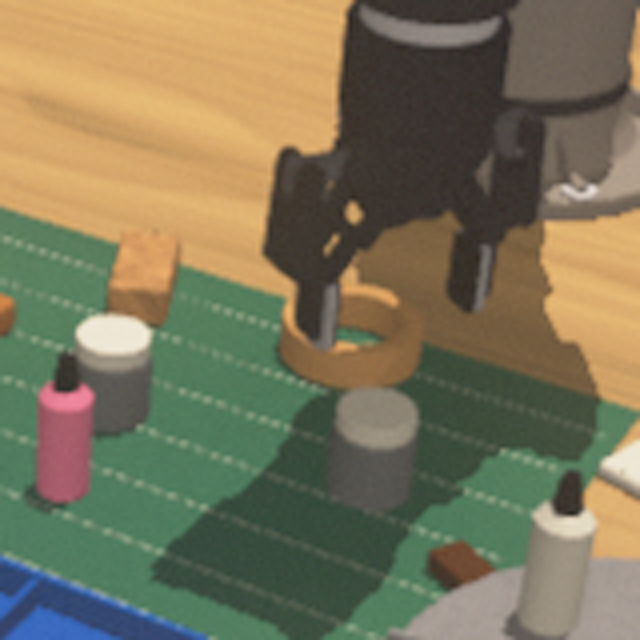

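move_arm(
  steps=[
    {"fingers":80,"translation":[2,0,-25],"turn":0},
    {"fingers":80,"translation":[0,0,-25],"turn":0},
    {"fingers":80,"translation":[0,0,-15],"turn":0},
    {"fingers":80,"translation":[0,0,0],"turn":0},
    {"fingers":35,"translation":[0,0,0],"turn":0},
    {"fingers":35,"translation":[0,0,0],"turn":0},
    {"fingers":35,"translation":[0,0,0],"turn":0},
    {"fingers":35,"translation":[0,0,0],"turn":0},
  ],
  newtons=30,
)

```text
t: 14.45
eef_pos: [0.4314, 0.0973, 0.0242]
tool_rot: [-0.001, 0.963, -0.269, 0.0]
contact_force: [-2.3, -0.3, 7.2]
gripper_width: 0.496
```

Run:
```python
from h import *
st()
```

```text
t 14.45 p [431.4  97.3  24.2] jawdeg -31.2 q [-0.78  0.5   0.51  2.28 -0.53  0.48 -0.39] F [-2.3 -0.3  7.2] w 42.4
```

move_arm(
  steps=[
    {"fingers":35,"translation":[0,0,30],"turn":0},
    {"fingers":35,"translation":[20,-3,40],"turn":0},
    {"fingers":35,"translation":[45,-9,20],"turn":0},
    {"fingers":35,"translation":[50,-10,0],"turn":0},
    {"fingers":35,"translation":[50,-10,0],"turn":0},
    {"fingers":35,"translation":[45,-9,0],"turn":0},
    {"fingers":35,"translation":[11,-2,0],"turn":0},
    {"fingers":35,"translation":[0,0,-30],"turn":0},
    {"fingers":35,"translation":[0,0,-20],"turn":0},
    {"fingers":35,"translation":[0,0,0],"turn":0},
  ],
)

```text
t: 15.7
eef_pos: [0.6497, 0.0544, 0.0617]
tool_rot: [0.001, 0.963, -0.269, -0.002]
contact_force: [0.3, 0.2, -0.2]
gripper_width: 0.491
```

Run:
```python
from h import *
st()
im=read_camera("scene");cv2.imwrite("pics/s8.png",cv2.resize(im[200:400,230:430],None,fx=3,fy=3,interpolation=2))
im=read_camera("top");cv2.imwrite("pics/t8.png",cv2.resize(im[160:290,220:360],None,fx=4,fy=4,interpolation=2))
```

```text
t 15.7 p [649.7  54.4  61.7] jawdeg -31.2 q [-0.58  0.71  0.58  1.76 -0.5   0.83 -0.3 ] F [ 0.3  0.2 -0.2] w 41.9
```

View pics/s8.png

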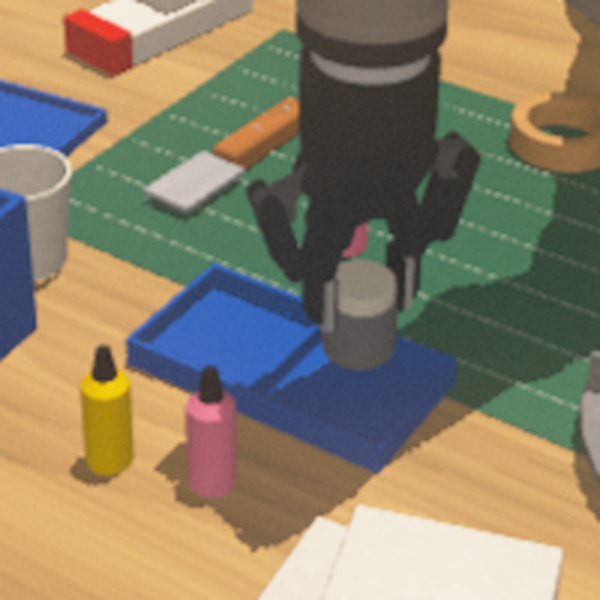

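View pics/t8.png

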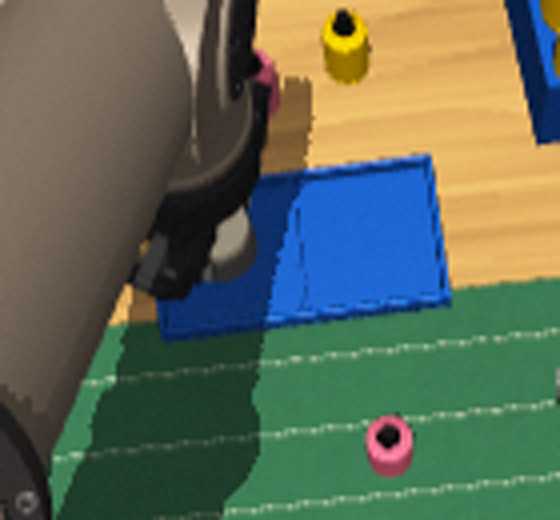

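Run:
```python
from h import *
p=np.array([back("scene",(x/3+230,y/3+200),.02)[:2] for x,y in((215,268),(128,345),(380,470),(457,372))]);print(p.round(4),p.mean(0))
print(back("scene",(365/3+230,272/3+200),.0375+.05))
```

```text
[[ 0.6135 -0.0762]
 [ 0.7074 -0.0733]
 [ 0.7147  0.1102]
 [ 0.6169  0.1051]] [0.66312329 0.01644332]
[0.64172414 0.05321149 0.0875    ]
```

move_arm(
  steps=[
    {"fingers":35,"translation":[6,1,-15],"turn":0},
    {"fingers":35,"translation":[0,0,-12],"turn":0},
    {"fingers":35,"translation":[0,0,-5],"turn":0},
    {"fingers":35,"translation":[0,0,-2],"turn":0},
    {"fingers":35,"translation":[0,0,0],"turn":0},
  ],
)

```text
t: 16.42
eef_pos: [0.6578, 0.0549, 0.0293]
tool_rot: [0.0, 0.963, -0.269, 0.0]
contact_force: [0.2, -1.3, -0.4]
gripper_width: 0.494
```

Run:
```python
from h import *
st()
im=read_camera("scene");cv2.imwrite("pics/s9.png",cv2.resize(im[260:360,260:400],None,fx=5,fy=5,interpolation=2))
```

```text
t 16.43 p [657.8  54.9  29.3] jawdeg -31.2 q [-0.55  0.76  0.55  1.76 -0.53  0.78 -0.28] F [ 0.2 -1.3 -0.4] w 42.2
```

View pics/s9.png

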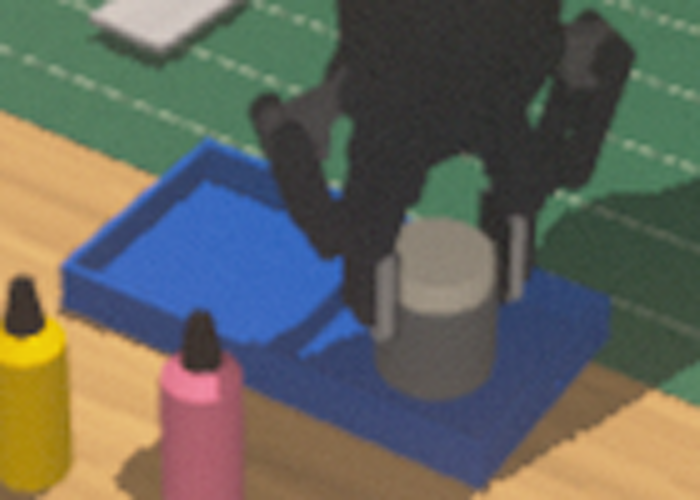

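move_arm(
  steps=[
    {"fingers":35,"translation":[0,0,-1.5],"turn":0},
    {"fingers":35,"translation":[0,0,0],"turn":0},
    {"fingers":46,"translation":[0,0,0],"turn":0},
    {"fingers":55,"translation":[0,0,0],"turn":0},
    {"fingers":60,"translation":[0,0,0],"turn":0},
    {"fingers":60,"translation":[0,0,20],"turn":0},
    {"fingers":75,"translation":[0,0,50],"turn":0},
    {"fingers":80,"translation":[-20,-10,50],"turn":0},
    {"fingers":80,"translation":[-50,-25,0],"turn":0},
    {"fingers":80,"translation":[-50,-25,0],"turn":0},
  ],
)

```text
t: 17.73
eef_pos: [0.5374, -0.0058, 0.1497]
tool_rot: [-0.001, 0.963, -0.269, 0.001]
contact_force: [-0.0, -0.6, 0.4]
gripper_width: 0.941
```

Run:
```python
from h import *
st()
im=read_camera("scene");cv2.imwrite("pics/s10.png",cv2.resize(im[200:400,230:430],None,fx=3,fy=3,interpolation=2))
```

```text
t 17.73 p [537.4  -5.8 149.7] jawdeg -31.2 q [-0.66  0.42  0.7   2.   -0.36  0.84 -0.3 ] F [-0.  -0.6  0.4] w 80.4
```

View pics/s10.png

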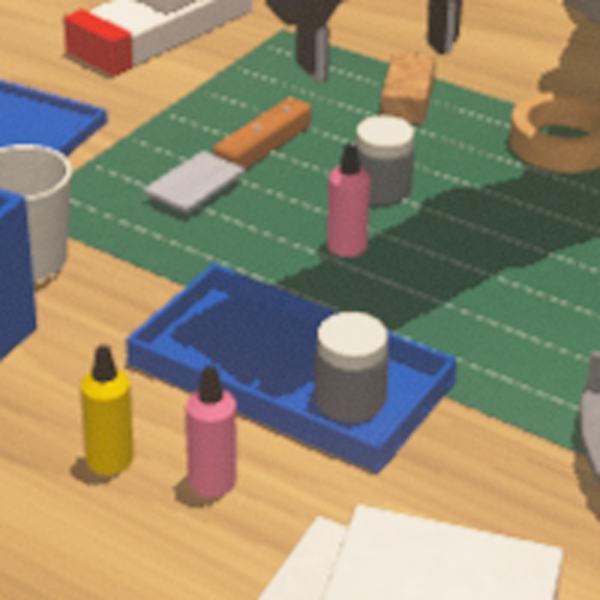

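move_arm(
  steps=[
    {"fingers":80,"translation":[-45,-22,0],"turn":0},
    {"fingers":80,"translation":[-46,-22,0],"turn":0},
    {"fingers":80,"translation":[0,0,-30],"turn":0},
    {"fingers":80,"translation":[0,0,-25],"turn":0},
    {"fingers":80,"translation":[0,0,0],"turn":0},
  ],
)

```text
t: 18.4
eef_pos: [0.4462, -0.0492, 0.0927]
tool_rot: [0.0, 0.963, -0.27, -0.001]
contact_force: [-0.3, -0.4, 0.4]
gripper_width: 0.94
```

Run:
```python
from h import *
st()
im=read_camera("scene");cv2.imwrite("pics/s11.png",cv2.resize(im[180:320,280:420],None,fx=4,fy=4,interpolation=2))
im=read_camera("top");cv2.imwrite("pics/t11.png",cv2.resize(im[160:360,220:480],None,fx=3,fy=3,interpolation=2))
```

```text
t 18.4 p [446.2 -49.2  92.7] jawdeg -31.3 q [-0.59  0.38  0.68  2.23 -0.4   0.65 -0.17] F [-0.3 -0.4  0.4] w 80.2
```

View pics/s11.png

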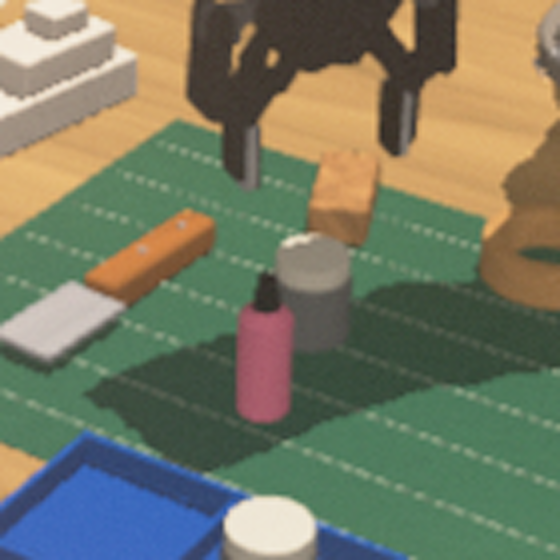

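View pics/t11.png

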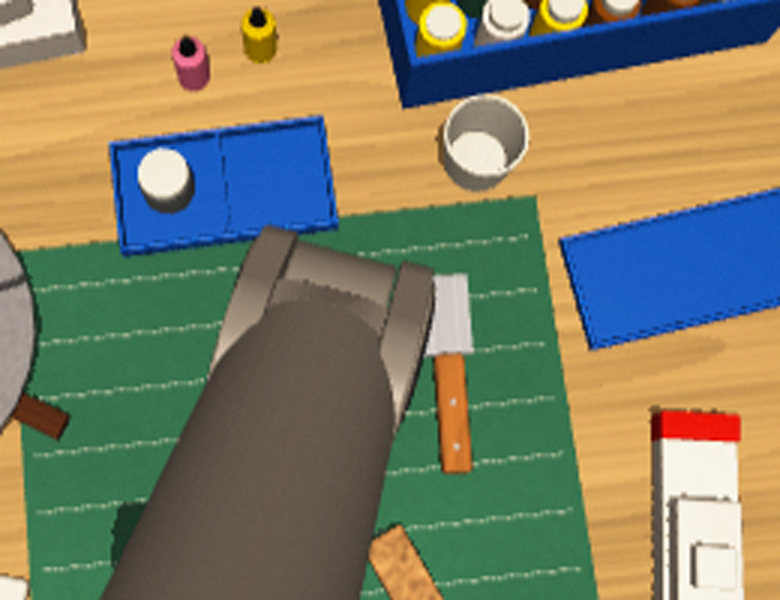

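move_arm(
  steps=[
    {"fingers":80,"translation":[0,0,-25],"turn":0},
    {"fingers":80,"translation":[0,0,-25],"turn":0},
    {"fingers":80,"translation":[0,0,-18],"turn":0},
    {"fingers":80,"translation":[0,0,0],"turn":0},
    {"fingers":35,"translation":[0,0,0],"turn":0},
    {"fingers":35,"translation":[0,0,0],"turn":0},
    {"fingers":35,"translation":[0,0,0],"turn":0},
    {"fingers":35,"translation":[0,0,0],"turn":0},
  ],
)

```text
t: 19.5
eef_pos: [0.4477, -0.0488, 0.026]
tool_rot: [-0.001, 0.963, -0.269, 0.001]
contact_force: [-1.5, 1.0, 11.0]
gripper_width: 0.491
```

Run:
```python
from h import *
st()
im=read_camera("scene");cv2.imwrite("pics/s12.png",cv2.resize(im[180:320,280:420],None,fx=4,fy=4,interpolation=2))
```

```text
t 19.5 p [447.7 -48.8  26. ] jawdeg -31.2 q [-0.47  0.51  0.54  2.26 -0.55  0.5  -0.04] F [-1.5  1.  11. ] w 41.9
```

View pics/s12.png

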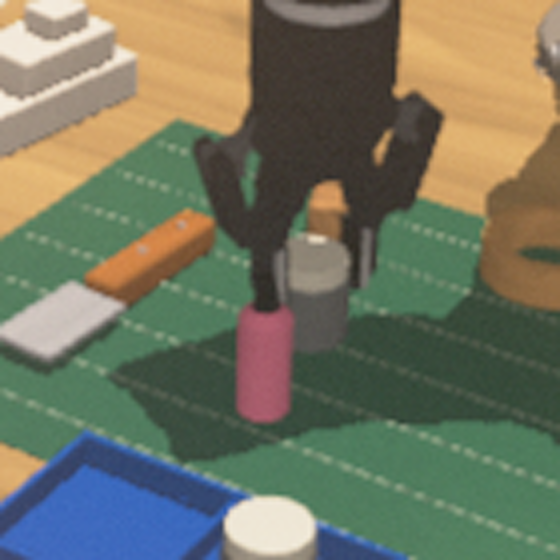

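move_arm(
  steps=[
    {"fingers":35,"translation":[0,0,30],"turn":0},
    {"fingers":35,"translation":[0,0,50],"turn":0},
    {"fingers":35,"translation":[20,1,35],"turn":0},
    {"fingers":35,"translation":[50,4,0],"turn":0},
    {"fingers":35,"translation":[50,4,0],"turn":0},
    {"fingers":35,"translation":[50,4,0],"turn":0},
    {"fingers":35,"translation":[41,2,0],"turn":0},
    {"fingers":35,"translation":[0,0,-40],"turn":0},
    {"fingers":35,"translation":[0,0,-40],"turn":0},
    {"fingers":35,"translation":[0,0,-15],"turn":0},
  ],
)

```text
t: 20.8
eef_pos: [0.6561, -0.0335, 0.0428]
tool_rot: [0.001, 0.963, -0.269, -0.002]
contact_force: [0.0, 1.1, -0.4]
gripper_width: 0.491
```

move_arm(
  steps=[
    {"fingers":35,"translation":[0,0,-8],"turn":0},
    {"fingers":35,"translation":[0,0,-4],"turn":0},
    {"fingers":35,"translation":[0,0,0],"turn":0},
  ],
)

```text
t: 21.18
eef_pos: [0.6584, -0.034, 0.0338]
tool_rot: [-0.0, 0.963, -0.269, 0.001]
contact_force: [-0.9, -0.2, -0.9]
gripper_width: 0.493
```

Run:
```python
from h import *
st()
im=read_camera("scene");cv2.imwrite("pics/s13.png",cv2.resize(im[260:360,260:400],None,fx=5,fy=5,interpolation=2))
```

```text
t 21.18 p [658.4 -34.   33.8] jawdeg -31.2 q [-0.44  0.76  0.58  1.76 -0.56  0.79 -0.13] F [-0.9 -0.2 -0.9] w 42.1
```

View pics/s13.png

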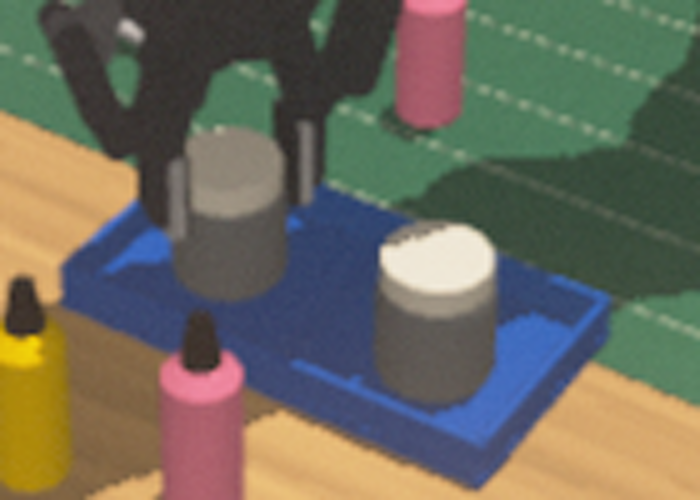

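move_arm(
  steps=[
    {"fingers":35,"translation":[0,0,-3],"turn":0},
    {"fingers":35,"translation":[0,0,-1.5],"turn":0},
    {"fingers":35,"translation":[0,0,0],"turn":0},
    {"fingers":46,"translation":[0,0,0],"turn":0},
    {"fingers":55,"translation":[0,0,0],"turn":0},
    {"fingers":60,"translation":[0,0,0],"turn":0},
    {"fingers":60,"translation":[0,0,20],"turn":0},
    {"fingers":60,"translation":[0,0,50],"turn":0},
    {"fingers":60,"translation":[-20,-10,50],"turn":0},
    {"fingers":60,"translation":[-40,-30,0],"turn":0},
  ],
)

```text
t: 22.48
eef_pos: [0.6016, -0.0736, 0.1535]
tool_rot: [-0.001, 0.964, -0.268, 0.005]
contact_force: [-0.4, -1.6, -0.2]
gripper_width: 0.704
```

Run:
```python
from h import *
st()
im=read_camera("scene");cv2.imwrite("pics/s14.png",cv2.resize(im[200:400,230:430],None,fx=3,fy=3,interpolation=2))
im=read_camera("top");cv2.imwrite("pics/t14.png",cv2.resize(im[180:330,330:530],None,fx=4,fy=4,interpolation=2))
```

```text
t 22.48 p [601.6 -73.6 153.5] jawdeg -31.0 q [-0.5   0.53  0.71  1.84 -0.43  0.92 -0.14] F [-0.4 -1.6 -0.2] w 60.1
```

View pics/s14.png

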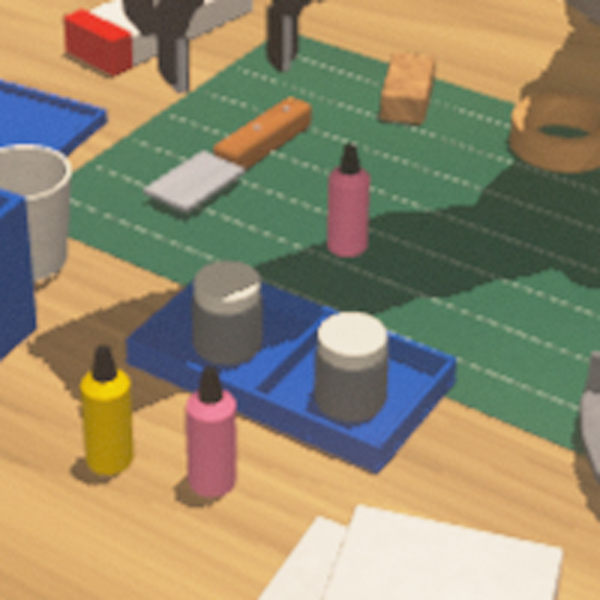

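View pics/t14.png

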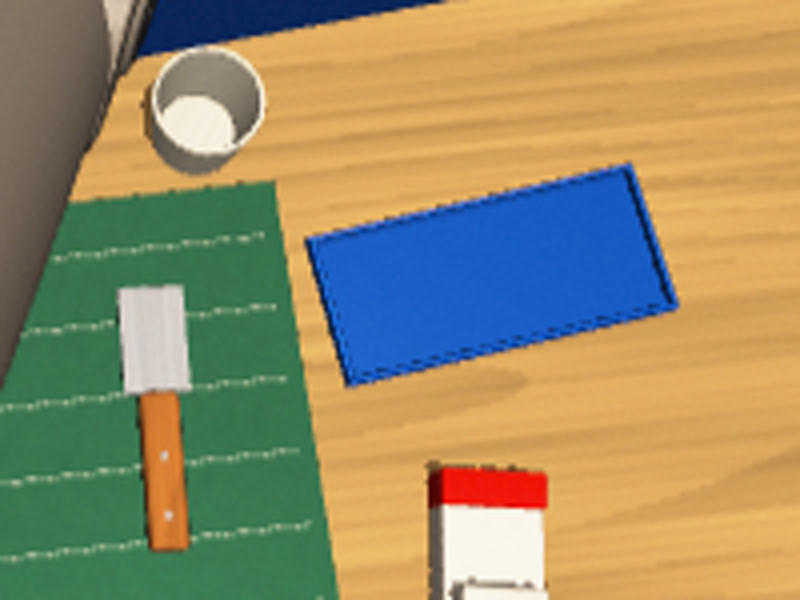

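move_arm(
  steps=[
    {"fingers":50,"translation":[-17,-10,0],"turn":-0.1375},
    {"fingers":50,"translation":[-17,-10,0],"turn":-0.1375},
    {"fingers":50,"translation":[-17,-10,0],"turn":-0.1375},
    {"fingers":50,"translation":[-17,-10,0],"turn":-0.1375},
    {"fingers":50,"translation":[-17,-10,0],"turn":-0.1375},
    {"fingers":50,"translation":[-17,-10,-10],"turn":-0.1375},
    {"fingers":50,"translation":[-17,-10,-20],"turn":-0.1375},
    {"fingers":50,"translation":[-16,-10,-30],"turn":-0.1375},
    {"fingers":50,"translation":[0,0,-30],"turn":0},
    {"fingers":50,"translation":[0,0,0],"turn":0},
  ],
)

```text
t: 23.82
eef_pos: [0.4619, -0.1537, 0.0578]
tool_rot: [-0.001, -0.68, 0.733, 0.001]
contact_force: [0.9, 0.2, 0.2]
gripper_width: 0.584
```

Run:
```python
from h import *
st()
im=read_camera("scene");cv2.imwrite("pics/s15.png",cv2.resize(im[160:300,240:400],None,fx=4,fy=4,interpolation=2))
im=read_camera("top");cv2.imwrite("pics/t15.png",cv2.resize(im[180:380,300:500],None,fx=3,fy=3,interpolation=2))
```

```text
t 23.82 p [ 461.9 -153.7   57.8] jawdeg -94.3 q [-0.48  0.6   0.88  2.17 -0.74  0.7  -0.73] F [0.9 0.2 0.2] w 49.9
```

View pics/s15.png

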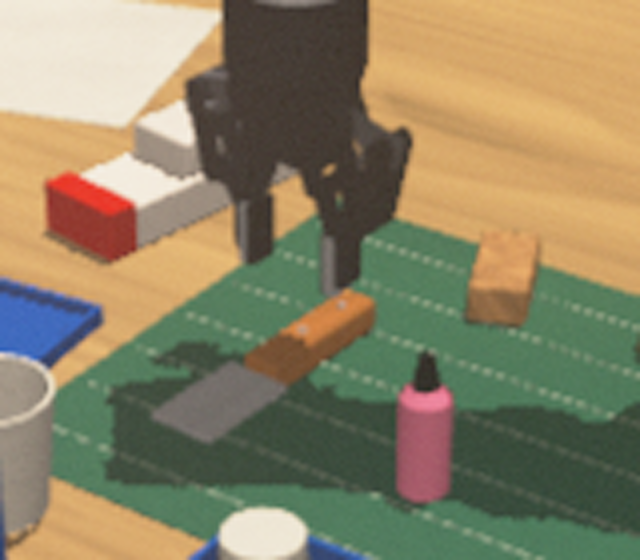

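View pics/t15.png

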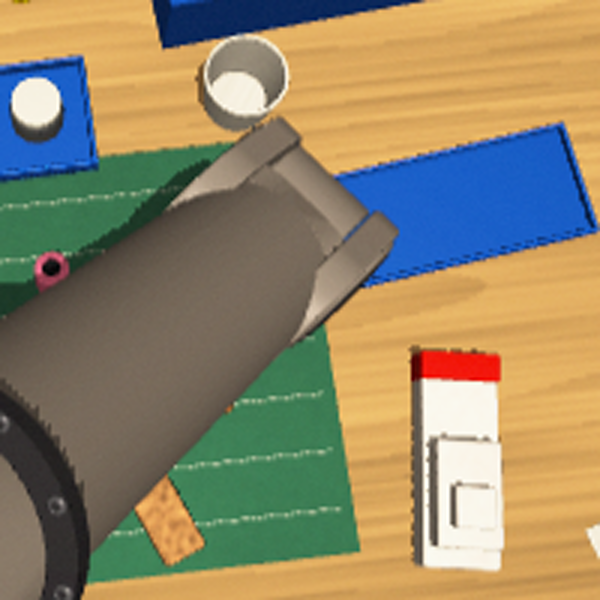

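Run:
```python
from h import *
o=get_obs()["eef_pos"]
for z in (o[2],.02,.004): print((proj("scene",(o[0],o[1],z))-[240,160])*4)
```

```text
[291.61877683 277.15484234]
[291.94341172 338.57035259]
[292.07238635 362.97020222]
```

move_arm(
  steps=[
    {"fingers":50,"translation":[0,0,-20],"turn":0},
    {"fingers":50,"translation":[0,0,-20],"turn":0},
    {"fingers":50,"translation":[0,0,-12],"turn":0},
    {"fingers":50,"translation":[0,0,0],"turn":0},
    {"fingers":50,"translation":[0,0,0],"turn":0},
  ],
  newtons=50,
)

```text
t: 24.55
eef_pos: [0.4634, -0.1542, 0.0071]
tool_rot: [0.0, -0.68, 0.733, -0.0]
contact_force: [-1.0, -1.0, -0.3]
gripper_width: 0.583
```

Run:
```python
from h import *
st()
```

```text
t 24.55 p [ 463.4 -154.2    7.1] jawdeg -94.3 q [-0.39  0.68  0.75  2.19 -0.86  0.6  -0.64] F [-1.  -1.  -0.3] w 49.8
```

move_arm(
  steps=[
    {"fingers":50,"translation":[0,0,-2],"turn":0},
    {"fingers":12,"translation":[0,0,0],"turn":0},
    {"fingers":12,"translation":[0,0,0],"turn":0},
    {"fingers":12,"translation":[0,0,0],"turn":0},
    {"fingers":12,"translation":[0,0,0],"turn":0},
  ],
)

```text
t: 25.18
eef_pos: [0.463, -0.154, 0.0047]
tool_rot: [0.0, -0.68, 0.733, -0.0]
contact_force: [-0.6, 0.8, 6.0]
gripper_width: 0.267
```

Run:
```python
from h import *
st()
im=read_camera("scene");cv2.imwrite("pics/s16.png",cv2.resize(im[160:300,240:400],None,fx=4,fy=4,interpolation=2))
```

```text
t 25.18 p [ 463.  -154.     4.7] jawdeg -94.3 q [-0.38  0.68  0.75  2.19 -0.86  0.6  -0.64] F [-0.6  0.8  6. ] w 22.8
```

View pics/s16.png

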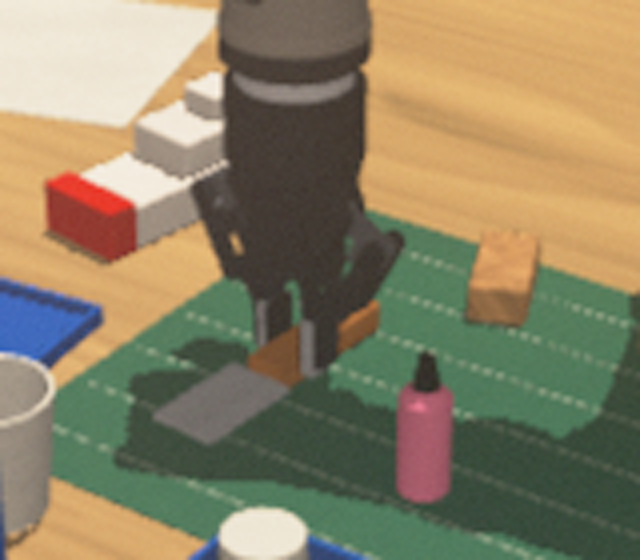

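move_arm(
  steps=[
    {"fingers":12,"translation":[0,0,20],"turn":0},
    {"fingers":12,"translation":[0,0,40],"turn":0},
    {"fingers":12,"translation":[0,-10,50],"turn":0},
    {"fingers":12,"translation":[10,-20,30],"turn":0.1},
    {"fingers":12,"translation":[10,-25,0],"turn":0.15},
    {"fingers":12,"translation":[10,-25,0],"turn":0.15},
    {"fingers":12,"translation":[10,-25,0],"turn":0.15},
    {"fingers":12,"translation":[10,-25,0],"turn":0.15},
    {"fingers":12,"translation":[10,-25,0],"turn":0.15},
    {"fingers":12,"translation":[10,-25,0],"turn":0.15},
  ],
)

```text
t: 26.48
eef_pos: [0.5327, -0.3345, 0.1439]
tool_rot: [-0.0, 0.949, -0.315, -0.0]
contact_force: [-0.0, -0.0, -0.6]
gripper_width: 0.265
```

move_arm(
  steps=[
    {"fingers":12,"translation":[10,-25,0],"turn":0.15},
    {"fingers":12,"translation":[4,-28,0],"turn":0.15},
    {"fingers":12,"translation":[0,0,0],"turn":0.15},
    {"fingers":12,"translation":[0,0,0],"turn":0.15},
    {"fingers":12,"translation":[0,0,0],"turn":0.166},
    {"fingers":12,"translation":[0,0,-40],"turn":0},
    {"fingers":12,"translation":[0,0,-20],"turn":0},
    {"fingers":12,"translation":[0,0,0],"turn":0},
  ],
)

```text
t: 27.48
eef_pos: [0.5455, -0.386, 0.0824]
tool_rot: [-0.001, 0.998, 0.06, -0.002]
contact_force: [0.6, -0.4, 0.2]
gripper_width: 0.266
```

Run:
```python
from h import *
st()
im=read_camera("scene");cv2.imwrite("pics/s17.png",cv2.resize(im[130:290,130:330],None,fx=4,fy=4,interpolation=2))
im=read_camera("top");cv2.imwrite("pics/t17.png",cv2.resize(im[180:380,350:550],None,fx=3,fy=3,interpolation=2))
```

```text
t 27.48 p [ 545.5 -386.    82.4] jawdeg 6.9 q [ 0.22  0.67  0.44  1.71 -0.36  0.85  0.94] F [ 0.6 -0.4  0.2] w 22.7
```

View pics/s17.png

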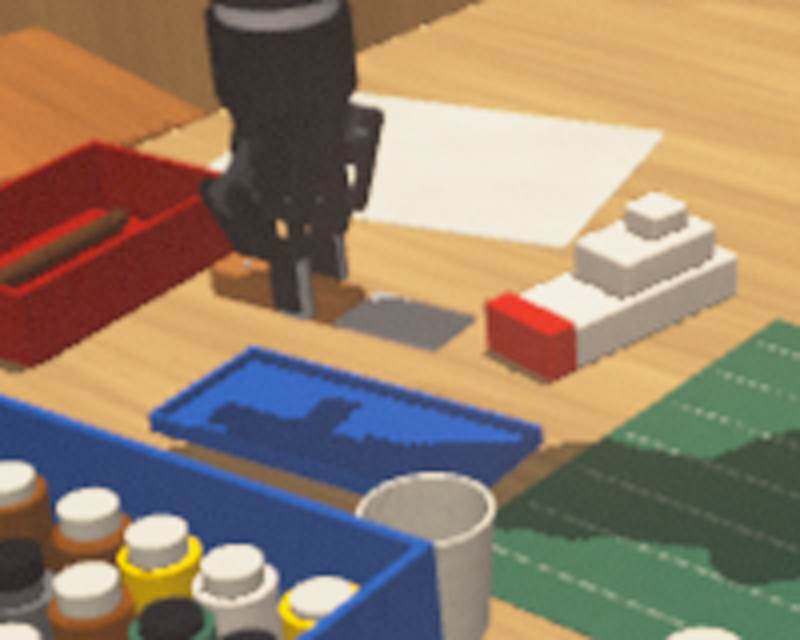

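View pics/t17.png

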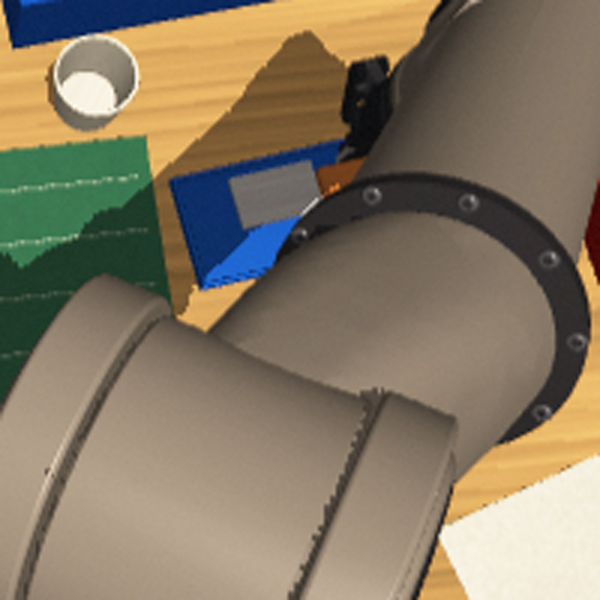

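move_arm(
  steps=[
    {"fingers":12,"translation":[1,0,-25],"turn":0},
    {"fingers":12,"translation":[0,0,-25],"turn":0},
    {"fingers":12,"translation":[0,0,-15],"turn":0},
    {"fingers":12,"translation":[0,0,-6],"turn":0},
    {"fingers":12,"translation":[0,0,0],"turn":0},
    {"fingers":12,"translation":[0,0,0],"turn":0},
  ],
)

```text
t: 28.32
eef_pos: [0.5483, -0.3875, 0.0143]
tool_rot: [0.0, 0.998, 0.06, 0.001]
contact_force: [-0.3, -0.1, -1.2]
gripper_width: 0.268
```

Run:
```python
from h import *
st()
im=read_camera("scene");cv2.imwrite("pics/s18.png",cv2.resize(im[180:270,150:280],None,fx=6,fy=6,interpolation=2))
```

```text
t 28.32 p [ 548.3 -387.5   14.3] jawdeg 6.9 q [ 0.25  0.76  0.39  1.72 -0.4   0.74  0.97] F [-0.3 -0.1 -1.2] w 22.9
```

View pics/s18.png

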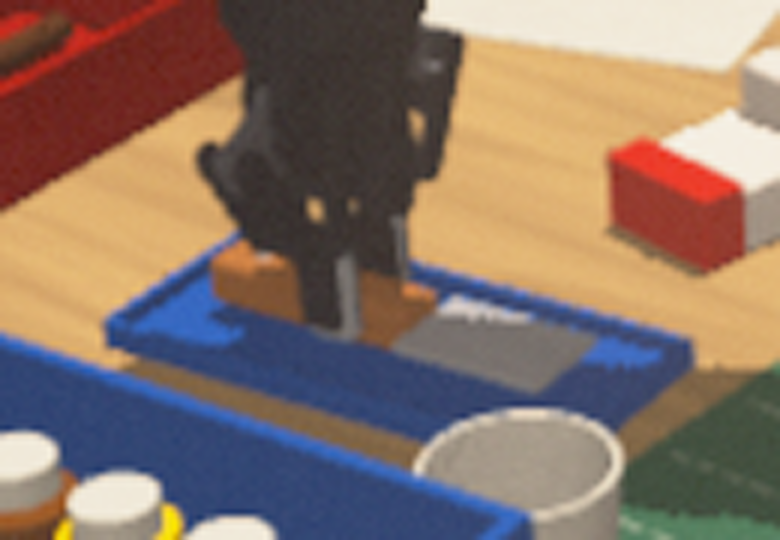

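move_arm(
  steps=[
    {"fingers":12,"translation":[5,0,-3],"turn":0},
    {"fingers":12,"translation":[0,0,-2],"turn":0},
    {"fingers":12,"translation":[0,0,-1],"turn":0},
    {"fingers":12,"translation":[0,0,0],"turn":0},
  ],
)

```text
t: 28.88
eef_pos: [0.5539, -0.3867, 0.0087]
tool_rot: [-0.0, 0.998, 0.061, 0.001]
contact_force: [-1.5, 3.6, 9.8]
gripper_width: 0.271
```

Run:
```python
from h import *
st()
```

```text
t 28.88 p [ 553.9 -386.7    8.7] jawdeg 7.0 q [ 0.25  0.77  0.39  1.71 -0.4   0.74  0.97] F [-1.5  3.6  9.8] w 23.2
```

Touching the floor. Release, rise, and move clear of the view.

move_arm(
  steps=[
    {"fingers":30,"translation":[0,0,0],"turn":0},
    {"fingers":40,"translation":[0,0,0],"turn":0},
    {"fingers":40,"translation":[0,0,0],"turn":0},
    {"fingers":40,"translation":[0,0,25],"turn":0},
    {"fingers":40,"translation":[0,0,50],"turn":0},
    {"fingers":40,"translation":[0,0,60],"turn":0},
    {"fingers":40,"translation":[0,0,60],"turn":0},
    {"fingers":40,"translation":[0,-50,20],"turn":0},
    {"fingers":40,"translation":[-20,-50,0],"turn":0},
    {"fingers":40,"translation":[-30,-50,0],"turn":0},
  ],
)

```text
t: 30.12
eef_pos: [0.5033, -0.5378, 0.2224]
tool_rot: [0.0, 0.998, 0.062, 0.0]
contact_force: [0.2, 0.6, -0.9]
gripper_width: 0.465
```

move_arm(
  steps=[
    {"fingers":40,"translation":[-40,-45,0],"turn":0},
    {"fingers":40,"translation":[-50,-30,0],"turn":0},
    {"fingers":40,"translation":[-50,-20,0],"turn":0},
    {"fingers":40,"translation":[0,0,0],"turn":0},
  ],
)

```text
t: 30.62
eef_pos: [0.3549, -0.6353, 0.2228]
tool_rot: [0.001, 0.998, 0.055, -0.002]
contact_force: [0.0, 0.5, 0.3]
gripper_width: 0.466
```

Run:
```python
from h import *
st()
cv2.imwrite("pics/s19.png",read_camera("scene"))
cv2.imwrite("pics/t19.png",read_camera("top"))
```

```text
t 30.62 p [ 354.9 -635.3  222.8] jawdeg 6.4 q [ 0.64  0.62  0.53  1.45 -0.32  1.16  1.33] F [0.  0.5 0.3] w 39.8
```

View pics/s19.png

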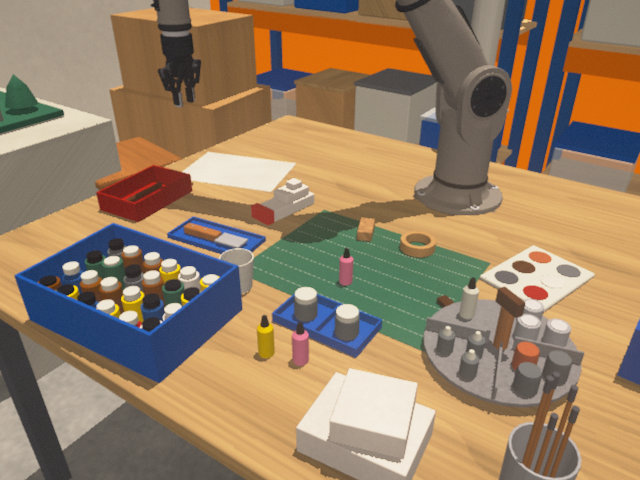

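View pics/t19.png

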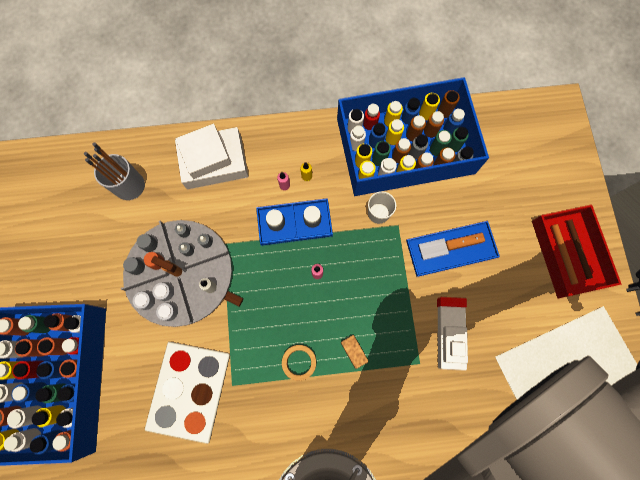

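Run:
```python
from h import *
im=cv2.imread("pics/t19.png")
f=lambda y,x:cv2.resize(im[y:y+75,x:x+100],None,fx=4,fy=4,interpolation=2)
a=np.hstack([f(185,245),f(212,402)]);b=np.hstack([f(235,150),f(290,400)]);cv2.imwrite("pics/c19.png",np.vstack([a,b]))
```

```text
(no output)
```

View pics/c19.png

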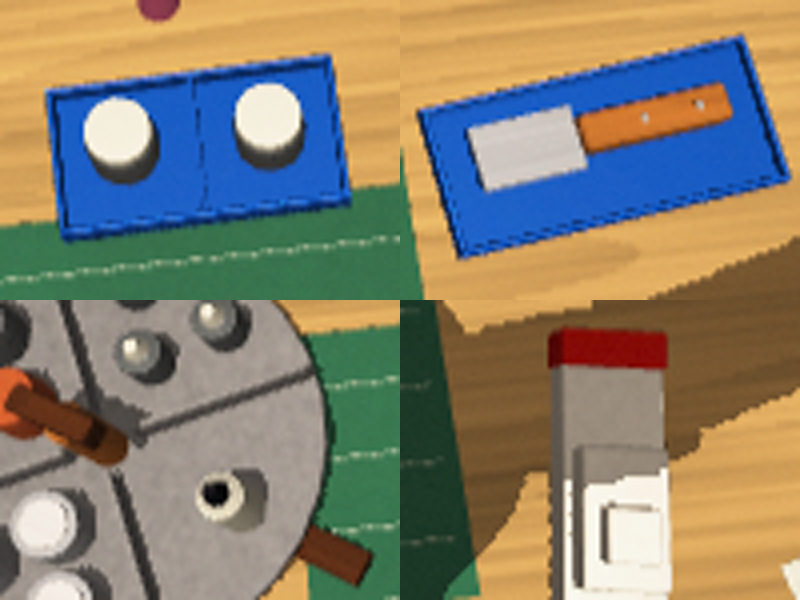

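Run:
```python
from h import *
B=lambda x,y,ox,oy,z,cx=0,cy=0:back("top",((x-cx)/4+ox,(y-cy)/4+oy),z)[:2]
J=lambda x,y,z:B(x,y,245,185,z);K=lambda x,y,z:B(x,y,402,212,z,400,0);C=lambda x,y,z:B(x,y,150,235,z,0,300)
c=(J(47,92,.02)+J(330,56,.02)+J(351,201,.02)+J(65,236,.02))/4;yd=J(47,92,.02)-J(330,56,.02);yd/=np.linalg.norm(yd);xd=np.array([yd[1],-yd[0]])
for q in(J(118,131,.054),J(268,118,.054)):print("jar",(q-c)@xd,(q-c)@yd)
c=(K(417,112,.012)+K(743,38,.012)+K(790,180,.012)+K(460,258,.012))/4;yd=K(417,112,.012)-K(743,38,.012);yd/=np.linalg.norm(yd);xd=np.array([yd[1],-yd[0]])
tip=(K(468,128,.016)+K(486,190,.016))/2;end=(K(724,84,.024)+K(733,118,.024))/2
m=(tip+end)/2-c;d=tip-end;print("knife",m@xd,m@yd,np.linalg.norm(d),np.degrees(np.arctan2(d@xd,d@yd)))
E_=B(472,211,110,200,.048)
b=C(216,493,.104);ax=np.array([.553,.2937]);u=np.array([np.cos(np.radians(-121.3)),np.sin(np.radians(-121.3))]);r=b-ax-.09*u;print("bottle off bay",r,(b-ax)@u)
w=C(312,371,.048)-ax;w2=np.degrees(np.arctan2(w[1],w[0]));print("wallE ang",w2,"bay",w2-45)
read_camera("top")
for k in("model",):
  for d in place_of("top",k)[:1]:print(k,back("top",d["xy"],0)[:2],d["conf"])
```

```text
jar 0.005121780279263816 0.04582526242264581
jar 0.0012572005908736122 -0.044147444100424114
knife 0.008507981584720053 1.5426350025283696e-06 0.1572907453102574 0.4141929732189096
bottle off bay [-0.00019651 -0.00106137] 0.09100899053433804
wallE ang -76.60083859579473 bay -121.60083859579473
```

Run:
```python
from h import *
hand_in();st()
```

```text
the job is handed in; nothing more can be done
the job is handed in; nothing more can be done
```

The job is done and handed in; the last state I read was at about 31 s of the 128 s allowed. `hand_in()` gave no verdict, so the figures below are my own final camera checks.

I turned the carousel by its knob first. Then I stood the white dropper bottle in the lined-up bay, put one jar in each tray compartment, and laid the knife lengthwise in the long tray.

| Check | Measured | Limit |
|---|---|---|
| Bay to tab | within about 0.3° | 9.7° (0.17 rad) |
| Bottle from middle of bay | about 1 mm | 30 mm |
| Jars from compartment centres | at most about 5 mm | 25 mm |
| Knife from tray centre | about 9 mm across, 0 mm along | 27 mm |
| Knife angle to tray | about 0.4° | 14° (0.25 rad) |

- **Upright and clear:** the bottle and both jars stand upright, and the robot is touching nothing.
- **White model:** the network did not find it in the last picture. By eye it is at the same pixels as at the start.
- **Camera disagreement:** the top camera placed the carousel axis about 4–5 mm from where the gripper felt it. I corrected for that when placing. The figures above compare things seen by the same camera, so they should not be affected.

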